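# Put away the washed media-making set

### The arm

A 6-joint arm with a two-finger parallel gripper is mounted at the origin on the work surface. World frame = base frame: x ahead of the robot, y to its left, z up, the work surface at z = 0. Lengths are in mm, angles in rad, forces in N, time in s.
With the tool pointing down it reaches from about 350 to 975 mm from the base axis. Payload 7.1 kg.
Tool frame: the origin (TCP) lies midway between the tips of the shut fingers; the grasp point (between the pads) lies 19 mm behind it (ctrl.tcp_to_grasp is the distance from the TCP to the grasp point, in mm); z points along the fingers, y is the line along which they close (so a half turn about z gives the same grasp; the last joint's range is limited). The gripper opens to 88 mm and grips with 3 to 60 N. Pads are 20 mm wide; open, the fingers measure 115 mm over their backs; the gripper's body (75 mm by 178 mm) begins 61 mm behind the grasp point.
Start: joints at [1.127, 0.423, 1.63, -0, 1.089, -0.019], TCP at [257.554, 569.448, 222.675] pointing down, gripper open.
Joint ranges: [-3, 3], [-0.9, 2.11], [0.09, 2.58], [-1.31, 4.45], [0.11, 2.69], [-2.54, 2.54]. Speed limits (rad/s): [2.39, 2.39, 3.01, 3.14, 3.14, 3.14].

### API

Orientations are given as a rotation vector (axis times angle).
In Python, from workcell import get_obs, cams, ticket, boxes_of, ctrl gives the robot as it stands.
- The arm moves only by the shell command python3 -m creep 'ROWS' [OPENING]. ROWS is JSON, one flat list of numbers, 4 for each row, row after row: the shift along the world's x, y, z in m, then the turn about the world's z in rad. In form: [tx, ty, tz, spin, tx, ty, tz, spin, ...]. A call has 1 to 10 rows; each row is the pose to reach, as a shift and turn from the pose commanded when the call began; what a row does not reach only later rows make up. A row lasts 1/12 s, in which the tool goes at most 41.7 mm and 7.16 degrees, less where a joint would pass 70% of its speed; a pose out of reach is approached as far as the arm can. A call with a gripper value outside its range is refused whole. OPENING is the opening, from 0 (shut) to 1 (fully open), set as the call begins (- or left out, the last holds). The fingers move at their own pace and stop on an object; the grip force is fixed at half the most. Time passes only in rows, so rows that repeat a pose let the fingers close. It gives the time, the measured TCP pose, the force, the opening and the grip force at its end, in the units of the state.
- get_obs(): the state, without advancing time (a new reading comes with each control period).
- cams.get_image(name): name is "scene" or "side" or "wrist"; returns (picture, depth): 420x560x3 uint8, red, green, blue; 420x560 float32, mm along the optical axis (not along the pixel's ray), 0 where there is no reading.
- cams.get_calibration(name): a dict with "mtx" (3x3 intrinsics, pixels), "R" (3x3) and "t" (3): a world point X has camera coordinates R X + t; the wrist camera has in their place "mount" (4x4, takes a point from camera to tool coordinates, whose origin is the TCP and whose axes are the flange's). Camera axes: x right, y down, z forward; pixel columns grow to the right and rows downward; lengths in mm; the calibration is good to about 2 mm. A picture is of the moment at which its call begins: read the wrist's pose just before it. get_calibration takes no time and is no camera call.
- ticket.close_job(): hands the job in; it is judged then, once.
Trained networks look in the newest picture that a camera, given by its name, has taken for a name from the list of things; names that differ only in an ending like _2 or _b are one class to them, and where a whole thing is asked for, a point or a joint stands for the part that bears it (a point fixed in the world has none). Each returns a list of dicts, best first, with "score" (0 to 1); they miss things now and then, are a little off and sometimes report something else, mostly with a low value. They report only what shows in the picture. A call takes as long as a camera call.
- boxes_of(camera, target): "centre" ([column, row] in pixels, amid what is visible of it).
The state is a dict: "t": time; "qpos": joint angles; "qvel": joint speeds; "joint_torque": joint torques, N m; "ee_pos": TCP position; "orientation": TCP orientation; "ft_force": force on the tool from outside, world axes, zero at the start; "moment": the same for the moment, N m; "width": finger opening in mm; "grasp_force": force on a finger pad.
Only numpy, scipy, OpenCV 4.12 (cv2) and the standard library are available. Lean on these libraries where they do the work, as an engineer would, in place of code of your own. Each camera call takes 0.05 s, during which the arm holds its last target. There are 200 camera calls.

### The job

The washed pans and flasks of the media-making set are dry; get them ready for storage. Nest every steel pan standing on the bench, in order of size, into the largest one on the square blue tray, each sitting level and fully home with the handles fanned well apart, so that none lies over or against another and each can be grasped on its own, and stand every flask upright in the long blue tray and close it there with a stopper from the white dish, fully home. Leave spare stoppers in their dish, knock no flask over, and leave the slide box, the reagent bottle and the tube rack alone.

Things in the scene. Friction and masses are not known exactly. Their poses are not given: they have to be found in the camera images.
- pan_l_mid (a point): largest steel pan, black handle: open round pan 60 mm high, slightly tapered, outside diameter 120 at the rim and 108 at the foot, wall 2.5, floor 3 mm thick, about 260 g. Point on the pan's axis half-way up (30 mm above its underside); z up the axis, x towards the handle. Stands on the square blue tray and receives the others.
- pan_l_handle (a point): grip point in the middle of the black stick handle of that pan, 102 mm from the pan's axis and 66 mm above the pan's underside. The handle is one straight level bar 16 mm wide and 14 mm thick, running out along the pan's x to 150 mm from its axis, its underside 1 mm below the rim. Axes as the pan's; can be pinched across from above.
- pan_m_mid (a point): second steel pan, green handle: open round pan 61 mm high, slightly tapered, outside diameter 104 at the rim and 93 at the foot, wall 2.5, floor 3 mm thick, about 200 g. Point on the pan's axis half-way up (30.5 mm above its underside); z up the axis, x towards the handle. Stands on the bench at the start; may be absent. Fully nested, each pan's underside rests on the floor of the next larger pan present, and its rim and handle pass just above that pan's rim.
- pan_m_handle (a point): grip point in the middle of the green stick handle of that pan, 96 mm from the pan's axis and 67 mm above the pan's underside. The handle is one straight level bar 16 mm wide and 14 mm thick, running out along the pan's x to 140 mm from its axis, its underside 1 mm below the rim. Axes as the pan's; can be pinched across from above.
- pan_s_mid (a point): third steel pan, yellow handle: open round pan 62 mm high, slightly tapered, outside diameter 88 at the rim and 78 at the foot, wall 2.5, floor 3 mm thick, about 150 g. Point on the pan's axis half-way up (31 mm above its underside); z up the axis, x towards the handle. Stands on the bench at the start; may be absent. Fully nested, each pan's underside rests on the floor of the next larger pan present, and its rim and handle pass just above that pan's rim.
- pan_s_handle (a point): grip point in the middle of the yellow stick handle of that pan, 92 mm from the pan's axis and 68 mm above the pan's underside. The handle is one straight level bar 16 mm wide and 14 mm thick, running out along the pan's x to 132 mm from its axis, its underside 1 mm below the rim. Axes as the pan's; can be pinched across from above.
- pan_xs_mid (a point): smallest steel pan, red handle: open round pan 63 mm high, slightly tapered, outside diameter 72 at the rim and 63 at the foot, wall 2.5, floor 3 mm thick, about 110 g. Point on the pan's axis half-way up (31.5 mm above its underside); z up the axis, x towards the handle. Stands on the bench at the start; may be absent. Fully nested, each pan's underside rests on the floor of the next larger pan present, and its rim and handle pass just above that pan's rim.
- pan_xs_handle (a point): grip point in the middle of the red stick handle of that pan, 90 mm from the pan's axis and 69 mm above the pan's underside. The handle is one straight level bar 16 mm wide and 14 mm thick, running out along the pan's x to 126 mm from its axis, its underside 1 mm below the rim. Axes as the pan's; can be pinched across from above.
- flask_1_mouth (a point): conical glass flask with a white band round its neck, loose, 160 g, 110 mm high, base diameter 74, straight neck 36 outside and 30 mm bore over the top 36 mm. Can be gripped round the open neck (once stoppered, the stopper's wider head is in the way). Point at the centre of the mouth, level with the rim; z up. Some flasks may be absent.
- flask_2_mouth (a point): conical glass flask with a white band round its neck, loose, 160 g, 110 mm high, base diameter 74, straight neck 36 outside and 30 mm bore over the top 36 mm. Can be gripped round the open neck (once stoppered, the stopper's wider head is in the way). Point at the centre of the mouth, level with the rim; z up. Some flasks may be absent.
- flask_3_mouth (a point): conical glass flask with a white band round its neck, loose, 160 g, 110 mm high, base diameter 74, straight neck 36 outside and 30 mm bore over the top 36 mm. Can be gripped round the open neck (once stoppered, the stopper's wider head is in the way). Point at the centre of the mouth, level with the rim; z up. Some flasks may be absent.
- stopper_1_mid (a point): orange rubber stopper, 30 g, 44 mm high, standing narrow end down in the white dish: tapered shank 26 mm long, 20 mm diameter at the foot and 27 under the head, then a round head 44 mm across and 18 mm high. Point on its axis half-way up (22 mm above its foot, 4 mm below the underside of the head); z up towards the head. Home in a flask, the head's underside rests on the rim. All stoppers fit all flasks.
- stopper_2_mid (a point): orange rubber stopper, 30 g, 44 mm high, standing narrow end down in the white dish: tapered shank 26 mm long, 20 mm diameter at the foot and 27 under the head, then a round head 44 mm across and 18 mm high. Point on its axis half-way up (22 mm above its foot, 4 mm below the underside of the head); z up towards the head. Home in a flask, the head's underside rests on the rim. All stoppers fit all flasks.
- stopper_3_mid (a point): orange rubber stopper, 30 g, 44 mm high, standing narrow end down in the white dish: tapered shank 26 mm long, 20 mm diameter at the foot and 27 under the head, then a round head 44 mm across and 18 mm high. Point on its axis half-way up (22 mm above its foot, 4 mm below the underside of the head); z up towards the head. Home in a flask, the head's underside rests on the rim. All stoppers fit all flasks.
- tray: fixed blue plastic tray 190 x 190 mm, floor 4 mm thick, lip 14 mm high; origin at the centre of its underside. The largest pan stands in it.
- flask_tray: fixed blue plastic tray for the flasks, 100 (x) by 260 (y) mm, floor 4 mm thick, lip 14 mm high; origin at the centre of its underside. Empty at the start; three flasks fit in a row along its y.
- dish: fixed shallow white dish 60 (x) by 190 (y) mm, floor 3 mm thick, lip 10 mm high; origin at the centre of its underside. The stoppers stand in a row along its y, about 60 mm apart.
- slide_box: bystander: blue and white slide box 77 x 102 x 38 mm high; origin under its centre. Leave alone.
- reagent_bottle: bystander: dark blue bottle with white cap, diameter 52, 110 mm high; origin under its centre. Leave alone.
- tube_rack: bystander: white rack 60 (x) by 140 (y) mm with capped test tubes, 98 mm high; origin under its centre. Leave alone.

How it is judged:
By the outcome, as a careful person would: the job done as asked, in the order asked, and still so for the second after the job is handed in, with the robot touching nothing.
Of pan_m, pan_s, pan_xs only 2 to 3 are there at a start; the rules pass over those that are not, and their reading is None.
Of flask_1, flask_2, flask_3 only 2 to 3 are there at a start; the rules pass over those that are not, and their reading is None.
At some moment in a run one of pan_m, pan_s, pan_xs may be knocked a few centimetres aside while the robot is not near it.
It also fails if it takes over 210 s, if anything falls off the work surface, if the arm or the gripper's body presses on something with over 40 N, if the wrist force passes 120 N, or if a joint passes its speed limit or range.

## Working session

There is one attempt and no reset: what is moved stays moved. The work goes in short steps, Python scripts to look and compute and a shell command to move; the robot and the scene stay as the last step left them, time stands still between calls to the robot, and variables do not carry over. Pictures are saved under pics/ and viewed, at most 14 in all, crops included, and the job is handed in when it is done.

```bash
mkdir -p pics; ls
python3 - <<'E'
from workcell import get_obs, cams, ticket, boxes_of, ctrl
import cv2
o=get_obs(); print({k:(v if not hasattr(v,'round') else v) for k,v in o.items()}); print(ctrl.tcp_to_grasp)
for n in("scene","side"):
    im,d=cams.get_image(n); cv2.imwrite(f"pics/{n}0.png",im[:,:,::-1]); c=cams.get_calibration(n); print(n,-c["R"].T@c["t"], c["R"][2])
print(cams.get_calibration("wrist"))
E
```

```text
pics
{'t': 0.0, 'qpos': array([ 1.12698697e+00,  4.23850826e-01,  1.63071866e+00,  4.73884130e-06,
        1.08861570e+00, -1.90271190e-02]), 'qvel': array([-7.36579743e-04,  3.10062817e-04,  9.37642263e-04, -8.15680270e-06,
       -1.79444858e-03,  1.08733623e-03]), 'joint_torque': array([-2.61454588e-03, -5.44619179e+01, -2.73656327e+01,  6.42490550e-02,
        2.29261431e-02, -1.26128107e-04]), 'ee_pos': array([257.31709273, 568.93316552, 221.88421801]), 'orientation': array([-6.62166431e-01, -3.07063732e+00,  2.43306621e-03]), 'ft_force': array([-0.58118388,  0.27670295,  0.04356229]), 'moment': array([ 0.04051163,  0.04199348, -0.0447571 ]), 'grasp_force': 0.0, 'width': 88.08682594676982}
18.700000000000003
scene [1200.26975908 1045.08168465  939.37624143] [-0.43935764 -0.68984523 -0.57539415]
side [324.74782456 615.45097107 858.21576378] [ 0.20513308 -0.61612772 -0.76046502]
{'mtx': array([[360.57289293,   0.        , 285.85772698],
       [  0.        , 360.57289293, 208.73646363],
       [  0.        ,   0.        ,   1.        ]]), 'mount': array([[ 3.85345059e-04, -9.61486044e-01, -2.74853485e-01,
         7.64775255e+01],
       [ 9.99999870e-01,  4.61922389e-04, -2.13884579e-04,
        -4.82160990e-01],
       [ 3.32608016e-04, -2.74853367e-01,  9.61486098e-01,
        -1.62141655e+02],
       [ 0.00000000e+00,  0.00000000e+00,  0.00000000e+00,
         1.00000000e+00]])}
```

View pics/scene0.png

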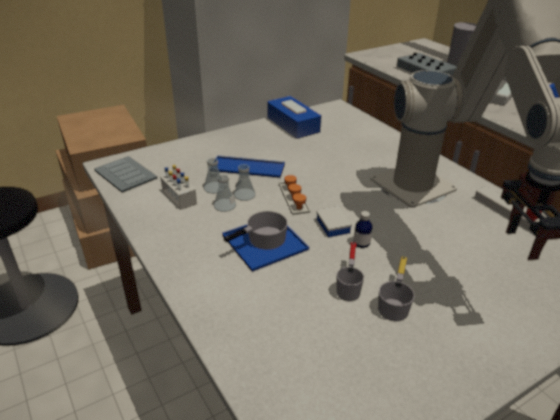

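View pics/side0.png

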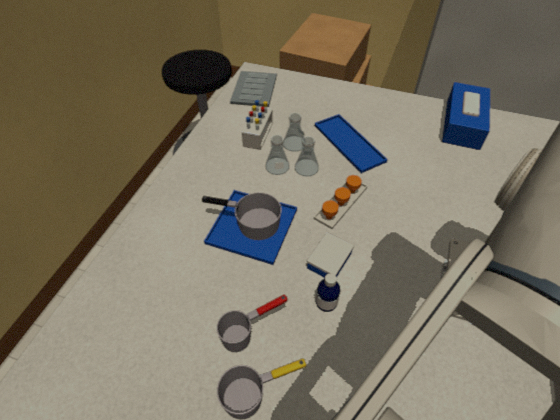

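The scene view shows the red pan (350,283), yellow pan (395,300), black-handled pan on its tray (265,232), three flasks near (225,190), the stoppers at (295,190) and the long tray at (250,166). The side view shows the same things, with no green pan in either.

```bash
cat > h.py <<'E'
from workcell import get_obs, cams, ticket, boxes_of, ctrl
import numpy as np, cv2
from scipy.spatial.transform import Rotation as Ro
def cam(n):
    c=cams.get_calibration(n); K=c["mtx"]
    if n=="wrist":
        o=get_obs(); R=Ro.from_rotvec(o["orientation"]).as_matrix(); M=c["mount"]
        Rw=R@M[:3,:3]; p=R@M[:3,3]+o["ee_pos"]
    else: Rw=c["R"].T; p=-Rw@c["t"]
    return K,Rw,p
def shot(n,save=None):
    K,R,p=cam(n); im,d=cams.get_image(n)
    if save: cv2.imwrite(f"pics/{save}.png",im[:,:,::-1])
    v,u=np.mgrid[:420,:560]
    ray=np.stack([(u-K[0,2])/K[0,0],(v-K[1,2])/K[1,1],np.ones_like(u)],-1)@R.T
    P=ray*d[...,None]+p; P[d==0]=np.nan
    return im,P,ray,p
def on_plane(ray,p,c,z):
    r=ray[int(round(c[1])),int(round(c[0]))]; return p+r*(z-p[2])/r[2]
def circ(X):
    A=np.c_[2*X,np.ones(len(X))]; 
    for _ in range(6):
        s=np.linalg.lstsq(A,(X**2).sum(1),rcond=None)[0]; r=np.sqrt(s[2]+s[0]**2+s[1]**2)
        e=abs(np.hypot(*(X-s[:2]).T)-r); k=e<max(2*np.median(e),1); X=X[k];A=A[k]
    return s[:2].round(1),round(r,1),len(X)
E
python3 - <<'E'
from h import *
T="pan_l_mid pan_l_handle pan_m_mid pan_m_handle pan_s_mid pan_s_handle pan_xs_mid pan_xs_handle flask_1_mouth stopper_1_mid tray flask_tray dish slide_box reagent_bottle tube_rack".split()
Z=dict(pan_l_handle=66+4,pan_m_handle=67,pan_s_handle=68,pan_xs_handle=69,flask_1_mouth=110,stopper_1_mid=25,tray=4,flask_tray=4,dish=3,reagent_bottle=60,tube_rack=98,slide_box=38)
im,P,ray,p=shot("side")
np.savez("side.npz",im=im,P=P,ray=ray,p=p)
for t in T:
    for r in boxes_of("side",t)[:4]:
        if r["score"]<.3: continue
        c=r["centre"]; q=P[int(round(c[1])),int(round(c[0]))]
        print(t,round(r["score"],2),np.round(c),q.round(),"plane",on_plane(ray,p,c,Z.get(t,34)).round())
E
```

```text
pan_l_mid 0.75 [255. 213.] [618. -24.   7.] plane [609.  -4.  34.]
pan_l_handle 0.93 [254. 215.] [618. -16.   8.] plane [596.  30.  70.]
pan_m_handle 0.75 [257. 212.] [614. -29.   7.] plane [594.  16.  67.]
pan_s_mid 0.57 [246. 386.] [472. 399.   4.] plane [467. 407.  34.]
pan_s_handle 0.89 [245. 386.] [474. 400.   3.] plane [462. 416.  68.]
pan_xs_mid 0.87 [240. 327.] [532. 288.   2.] plane [524. 300.  34.]
pan_xs_handle 0.73 [238. 326.] [537. 287.   2.] plane [520. 313.  69.]
flask_1_mouth 0.64 [309. 161.] [ 526. -225.   50.] plane [ 511. -163.  110.]
stopper_1_mid 0.68 [354. 181.] [ 385. -193.   47.] plane [ 387. -214.   25.]
tray 0.82 [239. 235.] [632.  56.   3.] plane [631.  56.   4.]
flask_tray 0.62 [352. 140.] [ 434. -413.    5.] plane [ 434. -414.    4.]
dish 0.63 [338. 210.] [ 407. -111.    5.] plane [ 407. -112.    3.]
dish 0.52 [245. 386.] [474. 400.   3.] plane [474. 400.   3.]
slide_box 0.96 [330. 255.] [388.  61.  37.] plane [388.  62.  38.]
reagent_bottle 0.74 [322. 293.] [377. 187.  75.] plane [378. 179.  60.]
tube_rack 0.71 [258. 212.] [610. -28.  10.] plane [581.  39.  98.]
tube_rack 0.68 [342. 196.] [ 404. -124.   50.] plane [399. -80.  98.]
tube_rack 0.62 [257. 132.] [ 711. -286.   61.] plane [ 693. -244.   98.]
```

Run:
```python
from h import *
D=np.load("side.npz");im,P=D["im"],D["P"]
hsv=cv2.cvtColor(im,cv2.COLOR_RGB2HSV).astype(int); x,y,z=np.moveaxis(P,-1,0)
def near(c,r): return np.hypot(x-c[0],y-c[1])<r
# rims
for n,c,h in(("l",(605,10),66),("s",(465,405),62),("xs",(525,300),63)):
    m=near(c,85)&(abs(z-h+1)<3)&(hsv[...,1]<70); 
    print(n,"rim",circ(P[m][:,:2]))
H,S,V=hsv[...,0],hsv[...,1],hsv[...,2]
for n,mk,zz in(("yellow",(H>18)&(H<35)&(S>140),(60,85)),("red",((H<6)|(H>172))&(S>140),(60,85)),("green",(H>40)&(H<85)&(S>120),(-5,300)),("orange",(H>5)&(H<18)&(S>150),(35,60)),("bluetray",(H>100)&(H<130)&(S>140)&(V>60),(-5,25)),("black",(V<50)&near((605,10),190),(66,90))):
    m=(mk&(z>zz[0])&(z<zz[1])).astype(np.uint8); k,l,st,ce=cv2.connectedComponentsWithStats(m)
    for i in range(1,k):
        if st[i,4]<25: continue
        Q=P[l==i]; (c,s,a)=cv2.minAreaRect(Q[:,:2].astype(np.float32))
        print(n,st[i,4],np.round(ce[i]),"med",np.median(Q,0).round(),"rect",np.round(c),np.round(s),round(a))
# flasks & rack & stoppers tops
for c in(((309,161)),(277,160),(295,135)):
    pass
m=(z>85)&(z<118)&(x>380)&(x<760)&(y<-60)&(y>-420)
k,l,st,ce=cv2.connectedComponentsWithStats(m.astype(np.uint8))
for i in range(1,k):
    if st[i,4]>15: Q=P[l==i]; print("tall",st[i,4],np.round(ce[i]),np.median(Q,0).round(),Q.min(0).round(),Q.max(0).round())
```

```text
l rim (array([597.1,   6. ]), np.float64(58.5), 92)
s rim (array([472. , 422.2]), np.float64(42.4), 147)
xs rim (array([531.3, 314.2]), np.float64(34.4), 94)
yellow 283 [288. 368.] med [397. 363.  76.] rect [396. 361.] [68. 14.] 39
red 218 [271. 305.] med [471. 249.  76.] rect [471. 247.] [68. 13.] 49
orange 167 [353. 182.] med [ 387. -187.   48.] rect [ 386. -191.] [39. 41.] 3
orange 183 [342. 194.] med [ 406. -131.   48.] rect [ 407. -135.] [42. 39.] 49
orange 191 [330. 208.] med [425. -74.  48.] rect [426. -78.] [40. 41.] 13
bluetray 1633 [351. 143.] med [ 434. -395.    6.] rect [ 443. -397.] [102. 263.] 48
bluetray 132 [462. 143.] med [  99. -501.   16.] rect [ 101. -501.] [ 11. 113.] 90
bluetray 102 [237. 196.] med [692. -68.   6.] rect [684. -61.] [40. 34.] 1
bluetray 2252 [248. 236.] med [607.  63.   6.] rect [611.  18.] [190. 188.] 90
black 131 [215. 201.] med [706.  24.  77.] rect [708.  22.] [66. 14.] 7
tall 99 [252. 111.] [ 747. -347.   97.] [ 738. -392.   85.] [ 759. -289.  102.]
tall 104 [260. 113.] [ 720. -331.   96.] [ 711. -397.   85.] [ 730. -291.  101.]
tall 147 [294. 119.] [ 607. -329.  102.] [ 590. -356.   85.] [ 626. -315.  114.]
tall 163 [276. 142.] [ 625. -215.  102.] [ 608. -241.   85.] [ 643. -202.  114.]
tall 170 [307. 143.] [ 539. -239.  102.] [ 522. -263.   85.] [ 558. -225.  114.]
```

I have all the positions: yellow pan axis (472,422) with its handle at 219°, red pan (531,314) at 228°, large pan (597,6) at 8°, and the three flasks and three stoppers. First I'll hover over the yellow handle and check it with the wrist camera.

```bash
python3 -m creep '[0.143,-0.205,-0.06,1.105,0.143,-0.205,-0.06,1.105,0.143,-0.205,-0.06,1.105,0.143,-0.205,-0.06,1.105,0.143,-0.205,-0.06,1.105,0.143,-0.205,-0.06,1.105,0.143,-0.205,-0.06,1.105,0.143,-0.205,-0.06,1.105,0.143,-0.205,-0.06,1.105,0.143,-0.205,-0.06,1.105]' 1
cat > hp.py <<'E'
import sys
from h import *
def handle(P,im,col,lo,hi):
    h=cv2.cvtColor(im,cv2.COLOR_RGB2HSV).astype(int);H,S=h[...,0],h[...,1]
    mk=((H>18)&(H<35)&(S>140)) if col=="y" else ((H<6)|(H>172))&(S>140) if col=="r" else (H>5)&(H<18)&(S>150)
    m=(mk&(P[...,2]>lo)&(P[...,2]<hi)).astype(np.uint8);k,l,st,ce=cv2.connectedComponentsWithStats(m); out=[]
    for i in range(1,k):
        if st[i,4]>=25: Q=P[l==i];out.append((st[i,4],np.median(Q[:,2]).round(1),[np.round(a,1) for a in cv2.minAreaRect(Q[:,:2].astype(np.float32))]))
    return out
E
python3 - <<'E'
from hp import *
o=get_obs(); im,P,ray,p=shot("wrist","w1"); print(o["ee_pos"].round(1))
print(handle(P,im,"y",60,90)); x,y,z=np.moveaxis(P,-1,0)
S=cv2.cvtColor(im,cv2.COLOR_RGB2HSV)[...,1]
print(circ(P[(np.hypot(x-472,y-422)<70)&(abs(z-61)<3)&(S<70)][:,:2]))
E
```

```text
t: 1.78
ee_pos: [401.0, 363.9, 162.7]
orientation: [1.053, -2.96, 0.0]
ft_force: [-0.1, 0.8, 0.1]
width: 87.8
grasp_force: 0.0
[401.  363.9 162.7]
[(np.int32(1774), np.float64(74.6), [array([394.3, 359.5]), array([68.5, 15. ]), np.float64(39.6)])]
(array([468.5, 420.7]), np.float64(41.9), 486)
```

View pics/w1.png

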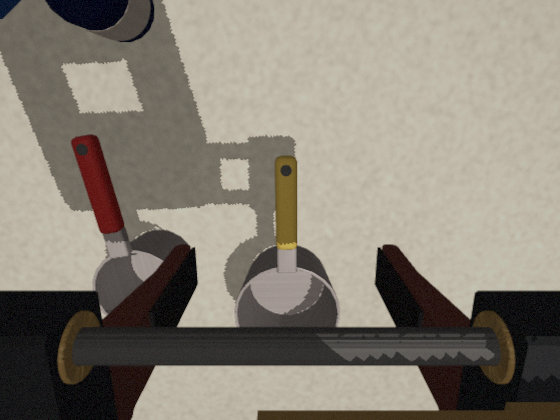

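The picture shows the yellow handle at about (286,200), midway between the fingers, with its pan at (287,300). The red pan at (130,285) is clear of them. I'll go down, grip and lift.

```bash
python3 -m creep '[-0.002,-0.001,-0.035,0,-0.002,-0.001,-0.065,0,-0.002,-0.001,-0.09,0,-0.002,-0.001,-0.105,0,-0.002,-0.001,-0.1135,0,-0.002,-0.001,-0.1135,0]' && python3 -m creep '[0,0,0,0,0,0,0,0,0,0,0,0,0,0,0,0,0,0,0,0,0,0,0,0,0,0,0,0,0,0,0,0]' 0 && python3 -m creep '[0,0,0.005,0,0,0,0.015,0,0,0,0.03,0,0,0,0.05,0,0,0,0.07,0,0,0,0.09,0,0,0,0.105,0,0,0,0.11,0,0,0,0.11,0]'
python3 - <<'E'
from hp import *
im,P,ray,p=shot("side","s1"); x,y,z=np.moveaxis(P,-1,0); S=cv2.cvtColor(im,cv2.COLOR_RGB2HSV)[...,1]
print(handle(P,im,"y",60,250), handle(P,im,"r",60,90))
m=(np.hypot(x-472,y-422)<75)&(z>162)&(z<180)&(S<70);print(np.percentile(z[m],[5,50,95]))
for r in (165,168,171,174): print(r,circ(P[m&(abs(z-r)<2)][:,:2]))
E
```

```text
t: 2.33
ee_pos: [397.6, 363.0, 47.6]
orientation: [1.044, -2.96, 0.002]
ft_force: [0.1, -0.2, -0.8]
width: 88.3
grasp_force: 0.0
t: 3.0
ee_pos: [398.6, 363.5, 49.3]
orientation: [-1.048, 2.961, 0.0]
ft_force: [0.1, 0.1, 0.3]
width: 38.1
grasp_force: 0.0
t: 3.75
ee_pos: [399.3, 364.1, 161.1]
orientation: [-1.047, 2.959, 0.002]
ft_force: [1.3, -0.5, 1.0]
width: 0.6
grasp_force: 0.0
[(np.int32(93), np.float64(75.4), [array([414.1, 375.4]), array([21.4, 14.3]), np.float64(39.1)])] [(np.int32(28), np.float64(76.1), [array([491.1, 269.9]), array([ 8.6, 12.8]), np.float64(38.4)])]Traceback (most recent call last):
  File "<stdin>", line 4, in <module>
    return _quantile_unchecked(
        a, q, axis, out, overwrite_input, method, keepdims, weights)
    return _ureduce(a,
                    func=_quantile_ureduce_func,
    ...<5 lines>...
                    overwrite_input=overwrite_input,
                    method=method)
    r = func(a, **kwargs)
    result = _quantile(arr,
                       quantiles=q,
    ...<2 lines>...
                       out=out,
                       weights=wgt)
    slices_having_nans = np.isnan(arr[-1, ...])
                                  ~~~^^^^^^^^^
IndexError: index -1 is out of bounds for axis 0 with size 0
```

View pics/s1.png

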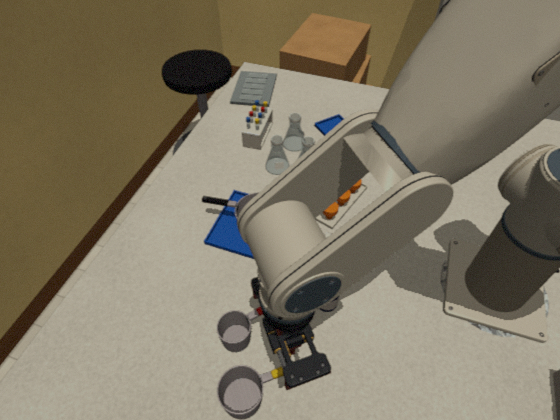

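The fingers had not finished closing when I lifted. The picture shows the yellow pan at (241,390), still standing and its handle still on the line I measured. I'll grip again and allow more closing time.

```bash
python3 -m creep '[0,0,0,0,0,0,0,0,0,0,0,0,0,0,0,0,0,0,-0.03,0,0,0,-0.06,0,0,0,-0.09,0,0,0,-0.105,0,0,0,-0.11,0]' 0.5 && python3 -m creep '[0,0,0,0,0,0,0,0,0,0,0,0,0,0,0,0,0,0,0,0,0,0,0,0,0,0,0,0,0,0,0,0]' 0 && python3 -m creep '[0,0,0.002,0,0,0,0.01,0,0,0,0.025,0,0,0,0.045,0,0,0,0.065,0,0,0,0.085,0,0,0,0.1,0,0,0,0.11,0,0,0,0.11,0]'
python3 - <<'E'
from hp import *
im,P,ray,p=shot("wrist","w2"); x,y,z=np.moveaxis(P,-1,0); S=cv2.cvtColor(im,cv2.COLOR_RGB2HSV)[...,1]
print(handle(P,im,"y",100,250))
E
```

```text
t: 4.55
ee_pos: [396.9, 362.0, 46.1]
orientation: [1.046, -2.957, 0.003]
ft_force: [-0.1, -0.1, 0.8]
width: 44.1
grasp_force: 0.0
t: 5.22
ee_pos: [398.9, 363.8, 50.0]
orientation: [-1.048, 2.961, 0.001]
ft_force: [-1.8, -1.2, 8.1]
width: 16.0
grasp_force: 30.0
t: 5.97
ee_pos: [399.4, 364.2, 161.3]
orientation: [-1.047, 2.959, 0.002]
ft_force: [0.4, 1.0, -2.5]
width: 15.5
grasp_force: 30.0
[(np.int32(4511), np.float64(185.6), [array([390.2, 357.8]), array([60. , 17.8]), np.float64(36.9)])]
```

View pics/w2.png

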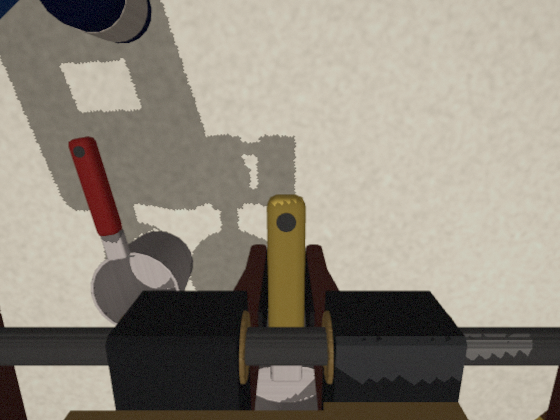

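The pan is lifted, with its handle gripped squarely at (286,260). I'll carry it over the large pan and turn the handle to 150°.

```bash
python3 -m creep '[0.002,-0.006,0,-0.024,0.008,-0.022,0,-0.085,0.016,-0.044,0,-0.17,0.027,-0.072,0,-0.279,0.039,-0.103,0,-0.4,0.05,-0.134,0,-0.521,0.062,-0.165,0,-0.642,0.074,-0.197,0,-0.763,0.085,-0.228,0,-0.884,0.096,-0.256,0,-0.993]' && python3 -m creep '[0.008,-0.022,0,-0.085,0.015,-0.04,0,-0.157,0.019,-0.051,0,-0.2,0.021,-0.056,0,-0.218,0.021,-0.056,0,-0.218,0.021,-0.056,0,-0.218]'
python3 - <<'E'
from hp import *
im,P,ray,p=shot("side","s2"); x,y,z=np.moveaxis(P,-1,0); S=cv2.cvtColor(im,cv2.COLOR_RGB2HSV)[...,1]
print(handle(P,im,"y",100,250))
m=(np.hypot(x-596,y-6)<70)&(z>155)&(z<185)&(S<70);print(m.sum(),np.nanpercentile(z[m],[5,50,95]) if m.any() else 0)
for r in (165,168,171,174,177): print(r,circ(P[m&(abs(z-r)<2)][:,:2]) if (m&(abs(z-r)<2)).sum()>10 else 0)
print(circ(P[(np.hypot(x-596,y-6)<80)&(abs(z-63)<3)&(S<90)][:,:2]))
E
```

```text
t: 6.85
ee_pos: [493.7, 105.0, 157.8]
orientation: [-0.501, -3.099, 0.002]
ft_force: [0.4, 1.1, -1.7]
width: 15.8
grasp_force: 30.0
t: 7.35
ee_pos: [515.0, 51.8, 158.7]
orientation: [-0.822, -3.031, 0.0]
ft_force: [0.2, 0.6, -2.1]
width: 15.9
grasp_force: 30.0
[(np.int32(121), np.float64(183.3), [array([499.8,  59.1]), array([22.8, 45.3]), np.float64(41.7)])]
129 [156.86246145 167.42736247 177.85427459]
165 (array([594.9,   6.3]), np.float64(42.8), 17)
168 (array([595.2,   5.8]), np.float64(43.2), 36)
171 (array([592. ,   6.1]), np.float64(45.7), 22)
174 0
177 0
(array([596.8,   5.6]), np.float64(58.2), 77)
```

View pics/s2.png

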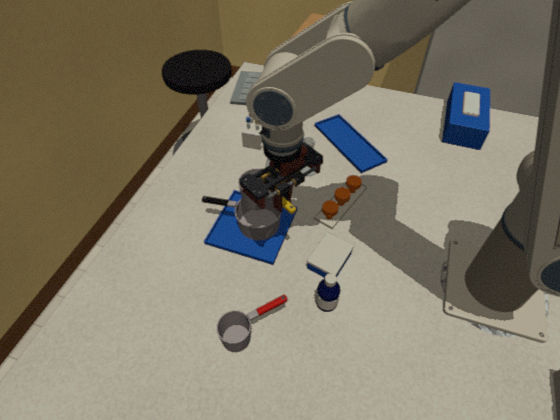

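The side view shows the yellow-handled pan centred over the large pan: axes (595,6) and (597,6). I'll lower it slowly.

```bash
python3 -m creep '[0.001,0,-0.005,0,0.001,0,-0.02,0,0.001,0,-0.04,0,0.001,0,-0.06,0,0.001,0,-0.075,0,0.001,0,-0.085,0,0.001,0,-0.092,0,0.001,0,-0.097,0,0.001,0,-0.1,0,0.001,0,-0.101,0]' && python3 -m creep '[0,0,-0.001,0,0,0,-0.002,0,0,0,-0.002,0]' && python3 -m creep '[0,0,0,0,0,0,0,0,0,0,0,0,0,0,0,0,0,0,0,0,0,0,0,0]' 0.5 && python3 -m creep '[0,0,0.02,0,0,0,0.05,0,0,0,0.09,0,-0.03,0.05,0.11,0,-0.06,0.1,0.12,0,-0.06,0.13,0.12,0,-0.06,0.16,0.12,0,-0.06,0.18,0.12,0,-0.06,0.18,0.12,0]'
python3 - <<'E'
from hp import *
im,P,ray,p=shot("side","s3"); x,y,z=np.moveaxis(P,-1,0); S=cv2.cvtColor(im,cv2.COLOR_RGB2HSV)[...,1]
print(handle(P,im,"y",60,120),handle(P,im,"r",60,120))
for h in (64,66,68,70,72): 
  m=(np.hypot(x-596,y-6)<50)&(abs(z-h)<1.5)&(S<90);print(h,m.sum(),circ(P[m][:,:2]) if m.sum()>10 else 0)
im,P,ray,p=shot("wrist","w3")
E
```

```text
t: 8.23
ee_pos: [516.7, 51.6, 58.2]
orientation: [0.823, 3.031, 0.0]
ft_force: [-0.1, -0.1, -2.4]
width: 15.4
grasp_force: 30.0
t: 8.48
ee_pos: [516.9, 51.7, 57.2]
orientation: [0.824, 3.031, 0.001]
ft_force: [-2.5, 1.7, 5.7]
width: 15.6
grasp_force: 30.0
t: 8.98
ee_pos: [516.6, 51.4, 56.2]
orientation: [0.824, 3.031, 0.0]
ft_force: [-0.2, -0.1, -0.3]
width: 43.6
grasp_force: 0.0
t: 9.73
ee_pos: [456.7, 236.2, 177.0]
orientation: [0.818, 3.032, 0.004]
ft_force: [0.7, -0.7, -0.2]
width: 43.7
grasp_force: 0.0
[] [(np.int32(232), np.float64(76.2), [array([470.9, 246.5]), array([67.4, 14.9]), np.float64(48.9)])]
64 15 (array([599.1,   6.7]), np.float64(40.7), 14)
66 17 (array([597. ,   5.9]), np.float64(42.0), 12)
68 31 (array([598.4,   5.6]), np.float64(41.9), 29)
70 32 (array([598.2,   5.3]), np.float64(42.8), 19)
72 15 (array([596.7,   5.2]), np.float64(43.2), 14)
```

View pics/s3.png

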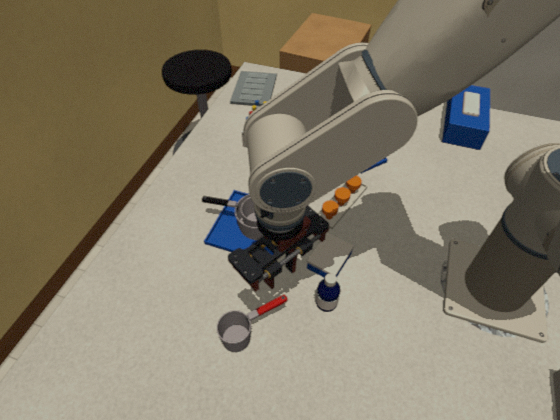

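The yellow pan is nested, with its rim at about 69 mm as it should be and its axis at (598,5.5). The red pan at (235,330) has not moved. Next I'll grip the red handle.

```bash
python3 -m creep '[0.015,0.016,-0.03,-0.3,0.015,0.016,-0.03,-0.6,0.015,0.016,-0.03,-0.9,0.015,0.016,-0.03,-1.2,0.015,0.016,-0.03,-1.5,0.015,0.016,-0.03,-1.761,0.015,0.016,-0.03,-1.761,0.015,0.016,-0.03,-1.761,0.015,0.016,-0.03,-1.761,0.015,0.016,-0.03,-1.761]' && python3 -m creep '[0,0,0,-0.525,0,0,0,-0.525,0,0,0,-0.525,0,0,0,-0.525,0,0,0,-0.525]'
python3 - <<'E'
from hp import *
o=get_obs();im,P,ray,p=shot("wrist","w4"); print(o["ee_pos"],o["orientation"],handle(P,im,"r",60,120))
E
```

```text
t: 10.67
ee_pos: [471.6, 245.6, 145.8]
orientation: [2.45, 1.967, -0.002]
ft_force: [-0.0, 0.1, -0.2]
width: 43.5
grasp_force: 0.0
t: 11.08
ee_pos: [471.6, 245.7, 145.9]
orientation: [2.875, 1.265, -0.002]
ft_force: [-0.3, -0.1, 0.3]
width: 43.9
grasp_force: 0.0
[471.58255268 245.74735114 145.85398423] [ 2.87529636e+00  1.26515726e+00 -1.71460070e-03] [(np.int32(2067), np.float64(75.7), [array([470. , 246.4]), array([70.3, 15.3]), np.float64(48.8)])]
```

```bash
python3 -m creep '[0,0.002,-0.03,0.024,0,0.002,-0.06,0.024,0,0.002,-0.08,0.024,0,0.002,-0.092,0.024,0,0.002,-0.096,0.024,0,0.002,-0.096,0.024]' && python3 -m creep '[0,0,0,0,0,0,0,0,0,0,0,0,0,0,0,0,0,0,0,0,0,0,0,0,0,0,0,0,0,0,0,0]' 0 && python3 -m creep '[0,0,0.002,0,0,0,0.01,0,0,0,0.025,0,0,0,0.045,0,0,0,0.065,0,0,0,0.085,0,0,0,0.1,0,0,0,0.11,0,0,0,0.11,0]'
python3 - <<'E'
from hp import *
im,P,ray,p=shot("side"); x,y,z=np.moveaxis(P,-1,0); S=cv2.cvtColor(im,cv2.COLOR_RGB2HSV)[...,1]
print(handle(P,im,"r",100,250))
for h in (168,171,174,177): 
  m=(np.hypot(x-531,y-315)<50)&(abs(z-h)<1.5)&(S<90);print(h,m.sum(),circ(P[m][:,:2]) if m.sum()>10 else 0)
E
```

```text
t: 11.63
ee_pos: [471.2, 248.8, 49.5]
orientation: [2.855, 1.311, -0.003]
ft_force: [0.3, -0.1, -0.3]
width: 44.1
grasp_force: 0.0
t: 12.3
ee_pos: [471.7, 249.5, 50.6]
orientation: [2.856, 1.31, 0.001]
ft_force: [-1.1, -1.3, 5.8]
width: 15.9
grasp_force: 29.8
t: 13.05
ee_pos: [472.6, 250.0, 162.3]
orientation: [-2.856, -1.309, -0.006]
ft_force: [0.3, 0.1, -1.1]
width: 15.9
grasp_force: 29.8
[(np.int32(78), np.float64(186.8), [array([476.5, 275.4]), array([21.1, 40.5]), np.float64(45.4)])]
168 52 (array([530.3, 315.8]), np.float64(34.1), 42)
171 67 (array([530.3, 315.8]), np.float64(34.3), 53)
174 126 (array([531. , 315.9]), np.float64(34.3), 85)
177 53 (array([530.3, 315.6]), np.float64(34.4), 42)
```

```bash
python3 -m creep '[0.002,-0.007,0,0.008,0.007,-0.023,0,0.026,0.013,-0.046,0,0.053,0.022,-0.075,0,0.087,0.032,-0.108,0,0.124,0.041,-0.141,0,0.162,0.051,-0.173,0,0.2,0.06,-0.206,0,0.238,0.07,-0.239,0,0.275,0.079,-0.268,0,0.309]' && python3 -m creep '[0.007,-0.023,0,0.026,0.012,-0.042,0,0.049,0.015,-0.053,0,0.062,0.017,-0.059,0,0.068,0.017,-0.059,0,0.068,0.017,-0.059,0,0.068,0.017,-0.059,0,0.068]'
python3 - <<'E'
from hp import *
im,P,ray,p=shot("side","s4"); x,y,z=np.moveaxis(P,-1,0); S=cv2.cvtColor(im,cv2.COLOR_RGB2HSV)[...,1]
print(handle(P,im,"r",100,250),handle(P,im,"y",60,120))
for h in (168,171,174,177): 
  m=(np.hypot(x-598,y-6)<50)&(abs(z-h)<1.5)&(S<90);print(h,m.sum(),circ(P[m][:,:2]) if m.sum()>10 else 0)
for h in (66,68,70): 
  m=(np.hypot(x-598,y-6)<50)&(abs(z-h)<1.5)&(S<90);print(h,m.sum(),circ(P[m][:,:2]) if m.sum()>10 else 0)
E
```

```text
t: 13.93
ee_pos: [549.8, -21.1, 158.7]
orientation: [-2.618, -1.735, 0.003]
ft_force: [-0.5, -0.0, -1.3]
width: 16.0
grasp_force: 29.8
t: 14.52
ee_pos: [566.9, -76.9, 159.6]
orientation: [-2.559, -1.821, 0.001]
ft_force: [0.0, 0.6, -1.7]
width: 15.6
grasp_force: 29.8
[(np.int32(91), np.float64(185.4), [array([566.4, -63.7]), array([37.7, 26.7]), np.float64(82.9)])] [(np.int32(153), np.float64(82.4), [array([513.3,  57. ]), array([16.8, 66.1]), np.float64(55.7)])]
168 55 (array([597.1,   6.6]), np.float64(33.5), 31)
171 80 (array([597.3,   5.4]), np.float64(34.6), 48)
174 29 (array([597.1,   5.5]), np.float64(34.4), 19)
177 7 0
66 26 (array([597.3,   6.3]), np.float64(42.2), 19)
68 38 (array([598.7,   4.6]), np.float64(42.7), 30)
70 49 (array([597.6,   5.6]), np.float64(42.6), 43)
```

View pics/s4.png

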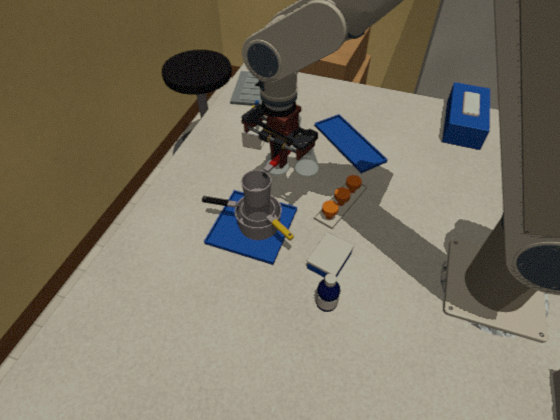

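The red pan is held over the nest, with axes (597.2,5.7) and (597.9,5.5). The yellow handle points clear at (280,228). Lowering now.

```bash
python3 -m creep '[0.001,0,-0.005,0,0.001,0,-0.02,0,0.001,0,-0.04,0,0.001,0,-0.055,0,0.001,0,-0.068,0,0.001,0,-0.078,0,0.001,0,-0.086,0,0.001,0,-0.092,0,0.001,0,-0.096,0,0.001,0,-0.098,0]' && python3 -m creep '[0,0,-0.001,0,0,0,-0.0025,0,0,0,-0.0025,0]' && python3 -m creep '[0,0,0,0,0,0,0,0,0,0,0,0,0,0,0,0,0,0,0,0,0,0,0,0]' 0.5 && python3 -m creep '[0,0,0.02,0,0,0,0.05,0,0,0,0.085,0,0,0,0.11,0,0,0,0.12,0,0,0,0.12,0]'
python3 - <<'E'
from hp import *
im,P,ray,p=shot("side","s5"); x,y,z=np.moveaxis(P,-1,0); S=cv2.cvtColor(im,cv2.COLOR_RGB2HSV)[...,1]
print(handle(P,im,"r",60,250),handle(P,im,"y",60,120))
for h in (66,68,70,72,74): 
  m=(np.hypot(x-598,y-6)<50)&(abs(z-h)<1.5)&(S<90);print(h,m.sum(),circ(P[m][:,:2]) if m.sum()>10 else 0)
cv2.imwrite("pics/s5c.png",cv2.resize(im[160:270,180:320,::-1],None,fx=4,fy=4))
E
```

```text
t: 15.4
ee_pos: [568.6, -77.5, 61.9]
orientation: [-2.56, -1.821, 0.0]
ft_force: [-0.6, 0.6, -1.5]
width: 15.9
grasp_force: 29.8
t: 15.65
ee_pos: [569.4, -77.8, 60.6]
orientation: [2.559, 1.82, 0.002]
ft_force: [-1.4, -0.2, 3.1]
width: 16.1
grasp_force: 30.0
t: 16.15
ee_pos: [568.5, -77.5, 59.6]
orientation: [-2.56, -1.821, 0.0]
ft_force: [0.2, 0.2, -0.6]
width: 43.7
grasp_force: 0.0
t: 16.65
ee_pos: [570.2, -77.8, 182.2]
orientation: [2.557, 1.819, 0.006]
ft_force: [0.3, 0.1, -1.2]
width: 43.8
grasp_force: 0.0
[(np.int32(119), np.float64(86.4), [array([567.7, -78.4]), array([64.3, 14.6]), np.float64(70.5)])] [(np.int32(152), np.float64(82.5), [array([514. ,  56.7]), array([16.8, 66.8]), np.float64(55.0)])]
66 68 (array([598. ,   7.4]), np.float64(37.1), 65)
68 92 (array([598.5,   3.9]), np.float64(42.2), 48)
70 104 (array([598.2,   6.4]), np.float64(39.6), 103)
72 83 (array([601. ,   7.6]), np.float64(36.4), 50)
74 82 (array([598.6,   4.7]), np.float64(34.5), 45)
```

View pics/s5c.png

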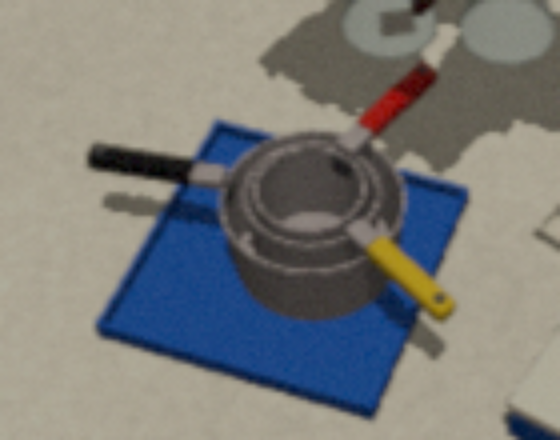

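Both nested pans are home: handle tops read 86.4 and 82.5 mm, expected 86 and 82. In the crop the three handles fan well apart, with the black one left, red upper right and yellow lower right. Next I'll take a closer wrist look at the flasks.

```bash
python3 -m creep '[-0.01,-0.03,0.03,-0.12,-0.02,-0.06,0.06,-0.24,-0.03,-0.09,0.08,-0.36,-0.038,-0.131,0.1,-0.48,-0.038,-0.131,0.1,-0.6,-0.038,-0.131,0.1,-0.72,-0.038,-0.131,0.1,-0.84,-0.038,-0.131,0.1,-0.96,-0.038,-0.131,0.1,-1.08,-0.038,-0.131,0.1,-1.2]' 0.7 && python3 -m creep '[0,0,0,-0.12,0,0,0,-0.24,0,0,0,-0.36,0,0,0,-0.48,0,0,0,-0.6,0,0,0,-0.72,0,0,0,-0.772,0,0,0,-0.772,0,0,0,-0.772]'
cat > fl.py <<'E'
from hp import *
def mouths(P,lo=106,hi=116,ar=8):
    z=P[...,2]; m=((z>lo)&(z<hi)).astype(np.uint8); m=cv2.dilate(m,np.ones((3,3),np.uint8)); k,l,st,ce=cv2.connectedComponentsWithStats(m)
    for i in range(1,k):
        q=(l==i)&(z>lo)&(z<hi)
        if q.sum()>=ar: print("mouth px",ce[i].round(),q.sum(),np.median(z[q]).round(1),circ(P[q][:,:2]),P[q].min(0).round(),P[q].max(0).round())
E
python3 - <<'E'
from fl import *
o=get_obs();im,P,ray,p=shot("wrist","w5"); print(o["ee_pos"].round(1),o["orientation"].round(3)); np.savez("w5.npz",im=im,P=P,ray=ray,p=p)
mouths(P)
for r in boxes_of("wrist","flask_1_mouth")[:5]: print(r["score"],r["centre"],on_plane(ray,p,r["centre"],60).round())
E
```

```text
t: 17.53
ee_pos: [529.5, -208.3, 276.9]
orientation: [-3.14, -0.048, 0.006]
ft_force: [-0.4, -0.6, 0.2]
width: 61.3
grasp_force: 0.0
t: 18.28
ee_pos: [529.8, -208.3, 277.6]
orientation: [-2.933, 1.126, 0.005]
ft_force: [-0.3, -0.3, 0.1]
width: 61.2
grasp_force: 0.0
[ 529.8 -208.3  277.6] [-2.933  1.126  0.005]
mouth px [339.  23.] 545 109.6 (array([ 605.3, -336.5]), np.float64(16.4), 349) [ 587. -355.  106.] [ 624. -319.  112.]
mouth px [226.  99.] 515 109.6 (array([ 622.5, -222.7]), np.float64(16.4), 421) [ 604. -240.  106.] [ 641. -204.  113.]
mouth px [309. 154.] 455 109.6 (array([ 537.7, -245.3]), np.float64(16.5), 371) [ 518. -264.  106.] [ 555. -227.  112.]
0.55 [305.0, 140.7] [ 544. -250.   60.]
```

View pics/w5.png

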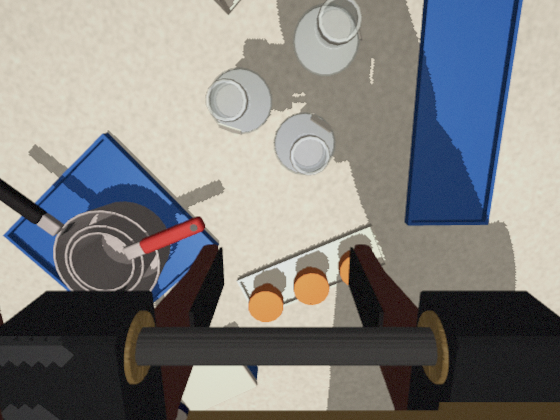

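The picture shows mouths at (339,23), (228,99) and (309,154), all fitting at z = 110 with the right radius. The long tray is on the right, and the stoppers sit at (265,305), (311,286) and (357,266). I'll grip flask C at (538,-245).

```bash
python3 -m creep '[0.004,-0.018,-0.005,0,0.008,-0.037,-0.03,0,0.008,-0.037,-0.06,0,0.008,-0.037,-0.09,0,0.008,-0.037,-0.12,0,0.008,-0.037,-0.145,0,0.008,-0.037,-0.168,0,0.008,-0.037,-0.185,0,0.008,-0.037,-0.195,0,0.008,-0.037,-0.2,0]' && python3 -m creep '[0,0,0,0,0,0,0,0,0,0,0,0,0,0,0,0,0,0,0,0,0,0,0,0,0,0,0,0]' 0 && python3 -m creep '[0,0,0.003,0,0,0,0.01,0,0,0,0.02,0,0,0,0.03,0,0,0,0.04,0,0,0,0.045,0,0,0,0.045,0]'
python3 - <<'E'
from fl import *
im,P,ray,p=shot("side"); mouths(P,148,162,10)
D=np.load("w5.npz"); P=D["P"]; im=D["im"]; print(handle(P,im,"o",40,55))
E
```

```text
t: 19.22
ee_pos: [537.7, -245.1, 77.9]
orientation: [-2.932, 1.128, 0.004]
ft_force: [0.6, 0.1, -0.5]
width: 61.2
grasp_force: 0.0
t: 19.8
ee_pos: [539.1, -246.0, 80.7]
orientation: [2.931, -1.129, 0.003]
ft_force: [-1.4, 0.1, 6.4]
width: 36.0
grasp_force: 30.0
t: 20.38
ee_pos: [539.5, -246.0, 126.6]
orientation: [2.931, -1.129, 0.005]
ft_force: [0.6, 1.1, -1.9]
width: 35.7
grasp_force: 30.0
mouth px [50. 35.] 495 155.2 (array([1334.5, -413.7]), np.float64(247.2), 364) [1545. -764.  148.] [1558. -193.  162.]
mouth px [449.   1.] 11 150.6 (array([  232.3, -1223.8]), np.float64(9.4), 10) [  221. -1230.   148.] [  245. -1214.   156.]
mouth px [308. 128.] 114 154.5 (array([ 543.9, -240.6]), np.float64(20.0), 58) [ 516. -266.  148.] [ 567. -219.  162.]
[(np.int32(171), np.float64(46.6), [array([ 398.1, -183.9]), array([10.8, 35.1]), np.float64(47.7)]), (np.int32(661), np.float64(46.8), [array([ 405.3, -139.2]), array([40.7, 42.6]), np.float64(66.4)]), (np.int32(598), np.float64(46.7), [array([424.6, -81.6]), array([40.7, 42.7]), np.float64(45.7)])]
```

```bash
python3 -m creep '[-0.008,-0.005,0,0,-0.024,-0.015,0,0,-0.047,-0.03,0,0,-0.071,-0.045,0,0,-0.095,-0.06,0,0,-0.118,-0.075,0,0,-0.137,-0.087,0,0,-0.15,-0.095,0,0,-0.1575,-0.1,0,0,-0.1575,-0.1,0,0]' && python3 -m creep '[0,0,-0.01,0,0,0,-0.02,0,0,0,-0.029,0,0,0,-0.035,0,0,0,-0.038,0,0,0,-0.04,0,0,0,-0.0405,0,0,0,-0.0405,0]' && python3 -m creep '[0,0,0,0,0,0,0,0,0,0,0,0,0,0,0,0,0,0,0,0]' 0.7 && python3 -m creep '[0,0,0.02,0,0,0,0.05,0,0,0,0.08,0,0,0,0.12,0,0,0,0.155,0,0,0,0.155,0,0,0,0.155,0]'
python3 - <<'E'
from fl import *
im,P,ray,p=shot("side","s6"); mouths(P,100,122,10)
o=get_obs();im,P,ray,p=shot("wrist","w6"); mouths(P,106,122)
hsv=cv2.cvtColor(im,cv2.COLOR_RGB2HSV);z=P[...,2];m=(hsv[...,0]>100)&(hsv[...,0]<130)&(hsv[...,1]>140)&(z>-3)&(z<25)&(P[...,1]<-280)
print(m.sum(),cv2.minAreaRect(P[m][:,:2].astype(np.float32)))
E
```

```text
t: 21.27
ee_pos: [379.2, -346.0, 124.2]
orientation: [-2.93, 1.132, 0.002]
ft_force: [0.2, 0.4, -1.9]
width: 35.7
grasp_force: 30.0
t: 21.93
ee_pos: [381.1, -344.9, 84.9]
orientation: [-2.931, 1.128, 0.002]
ft_force: [-3.9, 4.3, 11.6]
width: 35.7
grasp_force: 30.0
t: 22.35
ee_pos: [381.2, -345.5, 84.0]
orientation: [-2.932, 1.129, 0.0]
ft_force: [0.3, -0.1, -0.1]
width: 61.2
grasp_force: 0.0
t: 22.93
ee_pos: [382.0, -346.5, 241.2]
orientation: [2.93, -1.128, 0.007]
ft_force: [-0.2, -0.8, -0.4]
width: 61.5
grasp_force: 0.0
mouth px [59. 45.] 915 110.9 (array([1186. , -470.1]), np.float64(415.3), 720) [1545. -878.  100.] [1560. -160.  122.]
mouth px [475.  14.] 411 111.0 (array([  110.6, -1361.6]), np.float64(151.0), 295) [  -28. -1340.   100.] [  253. -1215.   122.]
mouth px [294. 117.] 89 107.4 (array([ 607.9, -336.2]), np.float64(16.7), 46) [ 589. -358.  100.] [ 626. -317.  114.]
mouth px [370. 131.] 120 110.2 (array([ 381. , -342.1]), np.float64(16.7), 96) [ 362. -362.  100.] [ 399. -323.  117.]
mouth px [276. 140.] 95 108.0 (array([ 625.3, -220.2]), np.float64(16.5), 79) [ 606. -240.  100.] [ 643. -203.  114.]
mouth px [503. 279.] 451 111.1 (array([ 1.6, -0. ]), np.float64(69.1), 338) [-52. -11. 100.] [ 71.  71. 122.]
mouth px [330. 279.] 119 110.6 (array([368.1, 168.3]), np.float64(10.6), 67) [356. 154. 100.] [380. 180. 116.]
mouth px [72.  4.] 211 109.2 (array([ 599.5, -334.6]), np.float64(11.3), 116) [ 586. -340.  106.] [ 605. -319.  112.]
mouth px [285. 202.] 658 113.3 (array([ 379.5, -344.4]), np.float64(16.5), 410) [ 360. -362.  106.] [ 397. -325.  116.]
15770 ((306.839599609375, -472.16851806640625), (442.1074523925781, 236.33685302734375), 34.52915573120117)
```

View pics/w6.png

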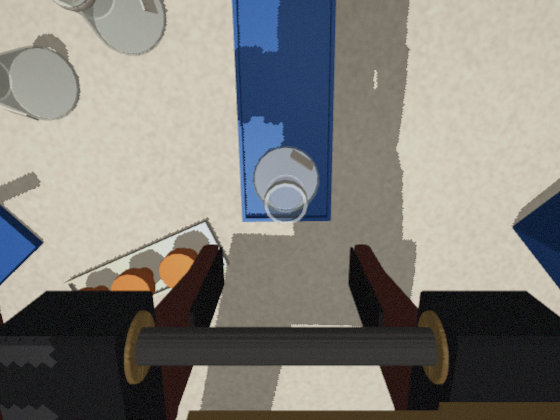

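Flask C stands in the tray, base at (286,178) and centred between the walls, mouth at (379.5,-344.4) and z = 113. Next is flask A, to the far slot.

```bash
python3 -m creep '[0.015,0.001,0,0,0.05,0.002,0,0,0.085,0.004,0,0,0.12,0.005,0,0,0.155,0.007,0,0,0.185,0.008,0,0,0.21,0.009,0,0,0.22,0.0095,0,0,0.2245,0.0095,0,0,0.2245,0.0095,0,0]' && python3 -m creep '[0,0,-0.02,0,0,0,-0.05,0,0,0,-0.08,0,0,0,-0.105,0,0,0,-0.125,0,0,0,-0.14,0,0,0,-0.15,0,0,0,-0.156,0,0,0,-0.159,0,0,0,-0.159,0]' && python3 -m creep '[0,0,0,0,0,0,0,0,0,0,0,0,0,0,0,0,0,0,0,0,0,0,0,0,0,0,0,0]' 0 && python3 -m creep '[0,0,0.003,0,0,0,0.01,0,0,0,0.02,0,0,0,0.03,0,0,0,0.04,0,0,0,0.045,0,0,0,0.045,0]'
```

```text
t: 23.87
ee_pos: [605.6, -335.4, 237.3]
orientation: [-2.932, 1.128, 0.004]
ft_force: [-0.7, -0.6, -0.3]
width: 61.5
grasp_force: 0.0
t: 24.7
ee_pos: [605.6, -336.3, 80.4]
orientation: [2.932, -1.129, 0.001]
ft_force: [0.2, 0.5, 0.9]
width: 61.7
grasp_force: 0.0
t: 25.28
ee_pos: [605.9, -336.3, 80.8]
orientation: [2.932, -1.129, 0.001]
ft_force: [-1.0, -0.9, 5.2]
width: 36.3
grasp_force: 30.0
t: 25.87
ee_pos: [606.6, -336.6, 127.5]
orientation: [2.931, -1.129, 0.005]
ft_force: [0.0, 0.5, -1.1]
width: 36.0
grasp_force: 30.0
```

```bash
python3 -m creep '[-0.005,-0.006,0,0,-0.015,-0.017,0,0,-0.03,-0.034,0,0,-0.047,-0.053,0,0,-0.063,-0.071,0,0,-0.078,-0.088,0,0,-0.09,-0.102,0,0,-0.099,-0.112,0,0,-0.104,-0.1175,0,0,-0.104,-0.1175,0,0]' && python3 -m creep '[0,0,-0.01,0,0,0,-0.02,0,0,0,-0.029,0,0,0,-0.035,0,0,0,-0.038,0,0,0,-0.04,0,0,0,-0.0405,0,0,0,-0.0405,0]' && python3 -m creep '[0,0,0,0,0,0,0,0,0,0,0,0,0,0,0,0,0,0,0,0]' 0.7 && python3 -m creep '[0,0,0.02,0,0,0,0.05,0,0,0,0.08,0,0,0,0.12,0,0,0,0.155,0,0,0,0.155,0]'  && python3 -m creep '[0.015,0.03,0,0,0.03,0.06,0,0,0.045,0.09,0,0,0.06,0.12,0,0,0.075,0.15,0,0,0.09,0.18,0,0,0.105,0.21,0,0,0.115,0.227,0,0,0.121,0.2315,0,0,0.121,0.2315,0,0]'
python3 - <<'E'
from fl import *
im,P,ray,p=shot("side"); P[...,2][abs(P[...,0]-500)>180]=0; mouths(P,100,122,10)
o=get_obs();print(o["ee_pos"]);im,P,ray,p=shot("wrist","w7"); mouths(P,104,118)
E
```

```text
t: 26.7
ee_pos: [499.9, -454.8, 124.8]
orientation: [-2.93, 1.132, 0.001]
ft_force: [0.4, 0.6, -1.0]
width: 36.7
grasp_force: 30.0
t: 27.37
ee_pos: [501.9, -453.2, 85.0]
orientation: [-2.932, 1.128, -0.0]
ft_force: [0.5, 0.2, -1.0]
width: 36.1
grasp_force: 30.0
t: 27.78
ee_pos: [501.6, -453.6, 84.7]
orientation: [2.932, -1.129, 0.0]
ft_force: [-0.1, -0.6, -0.9]
width: 61.3
grasp_force: 0.0
t: 28.28
ee_pos: [504.6, -456.4, 248.3]
orientation: [2.927, -1.127, 0.019]
ft_force: [0.6, -0.8, 0.8]
width: 61.2
grasp_force: 0.0
t: 29.12
ee_pos: [623.6, -221.0, 239.6]
orientation: [2.933, -1.126, 0.001]
ft_force: [-0.3, -0.3, -0.1]
width: 61.6
grasp_force: 0.0
mouth px [337. 102.] 102 109.6 (array([ 504.2, -452.5]), np.float64(16.6), 49) [ 486. -473.  100.] [ 521. -434.  119.]
mouth px [370. 131.] 123 110.6 (array([ 380.5, -342.2]), np.float64(16.6), 67) [ 363. -361.  100.] [ 399. -323.  119.]
mouth px [276. 140.] 93 107.4 (array([ 625.1, -220. ]), np.float64(16.7), 50) [ 607. -238.  100.] [ 644. -202.  113.]
mouth px [330. 279.] 119 110.6 (array([367.7, 168.4]), np.float64(10.5), 49) [356. 156. 100.] [380. 180. 115.]
[ 622.8140942  -222.13231851  239.47987444]
mouth px [285. 196.] 604 109.5 (array([ 624. , -223.1]), np.float64(16.5), 419) [ 605. -241.  104.] [ 642. -205.  112.]
mouth px [550. 296.] 273 110.2 (array([ 386.9, -341.8]), np.float64(10.2), 165) [ 388. -353.  104.] [ 398. -331.  115.]
```

```bash
python3 -m creep '[0.0005,-0.0005,-0.02,0,0.0005,-0.0005,-0.05,0,0.0005,-0.0005,-0.08,0,0.0005,-0.0005,-0.105,0,0.0005,-0.0005,-0.125,0,0.0005,-0.0005,-0.14,0,0.0005,-0.0005,-0.15,0,0.0005,-0.0005,-0.156,0,0.0005,-0.0005,-0.16,0,0.0005,-0.0005,-0.16,0]' && python3 -m creep '[0,0,0,0,0,0,0,0,0,0,0,0,0,0,0,0,0,0,0,0,0,0,0,0,0,0,0,0]' 0 && python3 -m creep '[0,0,0.003,0,0,0,0.01,0,0,0,0.02,0,0,0,0.03,0,0,0,0.04,0,0,0,0.045,0,0,0,0.045,0]' && python3 -m creep '[-0.01,-0.01,0,0,-0.025,-0.025,0,0,-0.045,-0.044,0,0,-0.065,-0.063,0,0,-0.085,-0.082,0,0,-0.105,-0.102,0,0,-0.125,-0.121,0,0,-0.145,-0.14,0,0,-0.16,-0.155,0,0,-0.172,-0.166,0,0]' && python3 -m creep '[-0.006,-0.006,0,0,-0.0105,-0.0105,0,0,-0.0105,-0.0105,0,0,-0.0105,-0.0105,0,0,-0.0105,-0.0105,0,0]'
```

```text
t: 30.05
ee_pos: [622.8, -223.2, 79.5]
orientation: [2.931, -1.13, -0.0]
ft_force: [-0.3, -0.4, -0.4]
width: 61.4
grasp_force: 0.0
t: 30.63
ee_pos: [623.6, -222.6, 80.3]
orientation: [-2.932, 1.129, -0.002]
ft_force: [0.4, 0.8, 4.4]
width: 36.3
grasp_force: 30.0
t: 31.22
ee_pos: [624.1, -223.0, 126.8]
orientation: [-2.932, 1.129, -0.005]
ft_force: [-0.8, -0.4, -1.5]
width: 36.2
grasp_force: 30.0
t: 32.05
ee_pos: [448.4, -389.9, 124.1]
orientation: [-2.931, 1.131, 0.002]
ft_force: [-0.6, -0.8, -1.0]
width: 36.4
grasp_force: 30.0
t: 32.47
ee_pos: [441.1, -398.5, 124.6]
orientation: [-2.932, 1.128, 0.0]
ft_force: [-0.1, 0.1, -1.9]
width: 36.2
grasp_force: 30.0
```

```bash
python3 -m creep '[0,0,-0.01,0,0,0,-0.02,0,0,0,-0.029,0,0,0,-0.035,0,0,0,-0.038,0,0,0,-0.04,0,0,0,-0.041,0,0,0,-0.041,0]' && python3 -m creep '[0,0,0,0,0,0,0,0,0,0,0,0,0,0,0,0,0,0,0,0]' 0.7 && python3 -m creep '[0,0,0.02,0,0,0,0.05,0,0,0,0.08,0,0,0,0.12,0,0,0,0.155,0,0,0,0.155,0]'  && python3 -m creep '[-0.01,0.03,0,0.12,-0.02,0.06,0,0.24,-0.03,0.09,0,0.36,-0.04,0.12,0,0.48,-0.05,0.15,0,0.6,-0.0535,0.18,0,0.72,-0.0535,0.206,0,0.84,-0.0535,0.206,0,0.96,-0.0535,0.206,0,1.08,-0.0535,0.206,0,1.2]' && python3 -m creep '[0,0,0,0.12,0,0,0,0.24,0,0,0,0.36,0,0,0,0.48,0,0,0,0.6,0,0,0,0.72,0,0,0,0.78,0,0,0,0.78,0,0,0,0.78]'
python3 - <<'E'
from fl import *
im,P,ray,p=shot("side","s7"); P[...,2][abs(P[...,0]-450)>110]=0; mouths(P,100,122,10)
o=get_obs();print(o["ee_pos"],o["orientation"]);im,P,ray,p=shot("wrist","w8"); print(*handle(P,im,"o",42,52),sep="\n")
E
```

```text
t: 33.13
ee_pos: [440.6, -398.7, 84.5]
orientation: [-2.931, 1.129, 0.001]
ft_force: [-2.0, 5.1, 8.0]
width: 36.8
grasp_force: 30.0
t: 33.55
ee_pos: [440.6, -399.2, 83.6]
orientation: [2.932, -1.129, 0.0]
ft_force: [0.5, -0.4, -0.6]
width: 61.2
grasp_force: 0.0
t: 34.05
ee_pos: [443.5, -401.9, 246.2]
orientation: [2.927, -1.127, 0.018]
ft_force: [0.7, -1.1, 1.0]
width: 61.8
grasp_force: 0.0
t: 34.88
ee_pos: [387.0, -192.4, 238.5]
orientation: [3.054, 0.734, 0.0]
ft_force: [-0.4, -0.3, -0.7]
width: 61.6
grasp_force: 0.0
t: 35.63
ee_pos: [386.9, -193.0, 238.4]
orientation: [-2.554, -1.829, 0.0]
ft_force: [0.0, 0.1, 0.2]
width: 61.5
grasp_force: 0.0
mouth px [337. 102.] 103 109.2 (array([ 504.5, -452.9]), np.float64(17.2), 51) [ 486. -472.  100.] [ 522. -433.  118.]
mouth px [356. 117.] 36 109.8 (array([ 437.8, -396.8]), np.float64(13.8), 20) [ 424. -411.  100.] [ 438. -378.  117.]
mouth px [348. 116.] 10 111.6 (array([ 450.3, -392.2]), np.float64(9.1), 9) [ 454. -398.  100.] [ 460. -382.  116.]
mouth px [369. 131.] 101 110.6 (array([ 380.5, -341.8]), np.float64(16.8), 75) [ 363. -361.  100.] [ 399. -322.  118.]
mouth px [330. 279.] 119 110.3 (array([367.7, 168.2]), np.float64(10.5), 53) [356. 155. 101.] [380. 180. 114.]
[ 386.9331038  -193.0209217   238.45100776] [-2.55431725e+00 -1.82851201e+00  2.18867495e-04]
(np.int32(857), np.float64(47.1), [array([427.5, -85. ]), array([43. , 31.2]), np.float64(37.6)])
(np.int32(1391), np.float64(47.0), [array([ 404.7, -138.7]), array([41.3, 41. ]), np.float64(21.2)])
(np.int32(1401), np.float64(47.0), [array([ 386. , -194.6]), array([41.7, 42.5]), np.float64(27.2)])
```

View pics/w8.png

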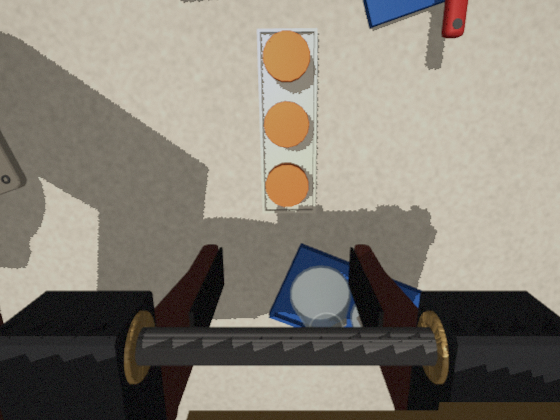

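The three stoppers stand in a row at (287,185), (286,124) and (287,56), in line with the fingers. I'll take the nearest one.

```bash
python3 -m creep '[-0.001,-0.0015,-0.03,0,-0.001,-0.0015,-0.07,0,-0.001,-0.0015,-0.105,0,-0.001,-0.0015,-0.14,0,-0.001,-0.0015,-0.17,0,-0.001,-0.0015,-0.19,0,-0.001,-0.0015,-0.205,0,-0.001,-0.0015,-0.213,0,-0.001,-0.0015,-0.217,0,-0.001,-0.0015,-0.217,0]' && python3 -m creep '[0,0,0,0,0,0,0,0,0,0,0,0,0,0,0,0,0,0,0,0,0,0,0,0]' 0 && python3 -m creep '[0,0,0.005,0,0,0,0.02,0,0,0,0.05,0,0,0,0.08,0,0,0,0.11,0,0,0,0.135,0,0,0,0.15,0,0,0,0.16,0,0,0,0.16,0]'
```

```text
t: 36.57
ee_pos: [386.0, -194.5, 21.3]
orientation: [-2.552, -1.83, 0.001]
ft_force: [0.5, 0.3, -0.5]
width: 61.7
grasp_force: 0.0
t: 37.07
ee_pos: [386.7, -194.9, 22.5]
orientation: [2.551, 1.831, 0.001]
ft_force: [-0.2, -0.5, 6.8]
width: 43.1
grasp_force: 30.0
t: 37.82
ee_pos: [387.1, -195.1, 184.1]
orientation: [2.549, 1.829, 0.003]
ft_force: [0.6, -0.3, 0.2]
width: 43.6
grasp_force: 30.0
```

```bash
python3 -m creep '[0.003,-0.008,0,0.026,0.01,-0.023,0,0.08,0.02,-0.044,0,0.15,0.03,-0.067,0,0.23,0.042,-0.093,0,0.31,0.053,-0.119,0,0.4,0.065,-0.145,0,0.49,0.076,-0.171,0,0.58,0.088,-0.197,0,0.66,0.098,-0.22,0,0.74]' && python3 -m creep '[0.008,-0.018,0,0.06,0.014,-0.031,0,0.1,0.0175,-0.039,0,0.133,0.0175,-0.039,0,0.133,0.0175,-0.039,0,0.133,0.0175,-0.039,0,0.133]'
python3 - <<'E'
from fl import *
o=get_obs();print(o["ee_pos"],o["orientation"]);im,P,ray,p=shot("wrist","w9"); mouths(P,107,120)
im,P,ray,p=shot("side"); P[...,2][abs(P[...,0]-450)>110]=0; mouths(P,100,122,10); print(handle(P,im,"o",185,225))
E
```

```text
t: 38.65
ee_pos: [484.1, -415.8, 180.4]
orientation: [-1.712, -2.633, -0.0]
ft_force: [0.1, -1.0, -0.4]
width: 43.1
grasp_force: 30.0
t: 39.15
ee_pos: [500.9, -452.6, 180.8]
orientation: [-1.539, -2.737, -0.001]
ft_force: [-1.6, -0.6, -0.0]
width: 43.2
grasp_force: 30.0
[ 500.87806853 -452.62359722  180.80053444] [-1.53922922e+00 -2.73659033e+00 -8.35504413e-04]
mouth px [247. 100.] 1132 113.6 (array([ 439.3, -397.6]), np.float64(16.4), 971) [ 420. -416.  107.] [ 457. -379.  116.]
mouth px [287. 213.] 636 113.4 (array([ 500.3, -452.9]), np.float64(16.1), 366) [ 483. -469.  107.] [ 519. -436.  116.]
mouth px [337. 102.] 97 109.6 (array([ 504.4, -453.5]), np.float64(17.0), 47) [ 486. -473.  100.] [ 522. -434.  118.]
mouth px [353. 116.] 107 110.7 (array([ 442. , -396.1]), np.float64(16.8), 49) [ 424. -415.  100.] [ 459. -376.  118.]
mouth px [370. 132.] 122 109.7 (array([ 380.8, -341.7]), np.float64(17.3), 61) [ 363. -363.  100.] [ 399. -322.  118.]
mouth px [330. 279.] 119 110.9 (array([368.3, 167.6]), np.float64(11.2), 51) [356. 156. 102.] [380. 180. 115.]
[(np.int32(186), np.float64(205.7), [array([ 503.5, -449.3]), array([54.8, 43.6]), np.float64(56.2)])]
```

View pics/w9.png

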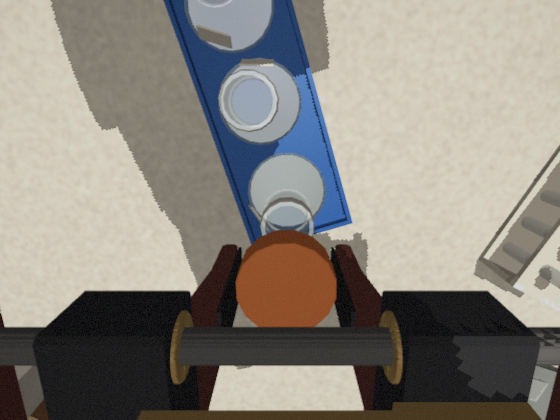

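The picture shows the held stopper at (287,280) directly over the mouth of the end flask at (287,213). That mouth measures (500.3,-452.9) against a TCP of (500.9,-452.6), so I'll insert.

```bash
python3 -m creep '[-0.0005,0,-0.01,0,-0.0005,0,-0.025,0,-0.0005,0,-0.038,0,-0.0005,0,-0.048,0,-0.0005,0,-0.055,0,-0.0005,0,-0.061,0,-0.0005,0,-0.066,0,-0.0005,0,-0.07,0,-0.0005,0,-0.073,0,-0.0005,0,-0.073,0]' && python3 -m creep '[0,0,-0.001,0,0,0,-0.002,0,0,0,-0.003,0,0,0,-0.003,0]'
```

```text
t: 40.08
ee_pos: [501.1, -453.6, 108.3]
orientation: [1.539, 2.739, 0.0]
ft_force: [0.4, 0.0, -0.5]
width: 42.9
grasp_force: 30.0
t: 40.42
ee_pos: [501.5, -454.0, 107.5]
orientation: [1.538, 2.738, -0.001]
ft_force: [-2.3, 1.7, 8.6]
width: 43.4
grasp_force: 30.0
```

```bash
python3 -m creep '[0,0,0,0,0,0,0,0,0,0,0,0,0,0,0,0,0,0,0,0]' 0.7 && python3 -m creep '[0,0,0.01,0,0,0,0.03,0,0,0,0.06,0,0,0,0.085,0,0,0,0.1,0,0,0,0.1,0]' && python3 -m creep '[-0.01,0.035,0,-0.1,-0.02,0.07,0,-0.2,-0.03,0.105,0,-0.3,-0.04,0.14,0,-0.4,-0.05,0.175,0,-0.5,-0.06,0.21,0,-0.6,-0.07,0.245,0,-0.7,-0.08,0.275,0,-0.8,-0.09,0.3,0,-0.873,-0.0965,0.315,0,-0.873]' && python3 -m creep '[0,0,0,0,0,0,0,0]'
python3 - <<'E'
from fl import *
o=get_obs();print(o["ee_pos"],o["orientation"]);im,P,ray,p=shot("wrist"); print(*handle(P,im,"o",42,52),sep="\n")
im,P,ray,p=shot("side"); print(*handle(P,im,"o",42,200),sep="\n")
E
```

```text
t: 40.83
ee_pos: [501.0, -453.5, 105.5]
orientation: [-1.539, -2.739, -0.0]
ft_force: [0.0, 0.2, 0.3]
width: 62.0
grasp_force: 0.0
t: 41.33
ee_pos: [502.8, -455.2, 210.6]
orientation: [1.535, 2.733, -0.003]
ft_force: [-0.0, 0.2, 0.2]
width: 61.9
grasp_force: 0.0
t: 42.17
ee_pos: [402.5, -136.1, 204.9]
orientation: [-2.553, -1.827, 0.002]
ft_force: [-0.1, -0.5, -0.5]
width: 61.3
grasp_force: 0.0
t: 42.33
ee_pos: [404.3, -138.1, 205.4]
orientation: [-2.55, -1.834, 0.0]
ft_force: [0.8, -0.4, -1.0]
width: 61.5
grasp_force: 0.0
[ 404.26216977 -138.07294687  205.42162627] [-2.55048223e+00 -1.83396485e+00  4.40511870e-04]
(np.int32(1812), np.float64(47.0), [array([424.1, -80.6]), array([41.2, 41.3]), np.float64(26.2)])
(np.int32(1703), np.float64(47.0), [array([ 404.5, -137.1]), array([42.4, 42.2]), np.float64(71.3)])
(np.int32(164), np.float64(47.9), [array([ 406.7, -137.1]), array([38.2, 46.2]), np.float64(13.2)])
(np.int32(164), np.float64(48.2), [array([425.8, -78.3]), array([38.9, 40.8]), np.float64(10.2)])
```

```bash
python3 -m creep '[0,0,-0.03,0,0,0,-0.065,0,0,0,-0.1,0,0,0,-0.13,0,0,0,-0.155,0,0,0,-0.17,0,0,0,-0.179,0,0,0,-0.184,0,0,0,-0.184,0]' && python3 -m creep '[0,0,0,0,0,0,0,0,0,0,0,0,0,0,0,0,0,0,0,0,0,0,0,0]' 0 && python3 -m creep '[0,0,0.005,0,0,0,0.02,0,0,0,0.05,0,0,0,0.08,0,0,0,0.11,0,0,0,0.135,0,0,0,0.15,0,0,0,0.16,0,0,0,0.16,0]' && python3 -m creep '[0.001,-0.008,0,0.026,0.003,-0.023,0,0.08,0.006,-0.044,0,0.15,0.009,-0.068,0,0.23,0.013,-0.094,0,0.31,0.016,-0.12,0,0.4,0.02,-0.146,0,0.49,0.023,-0.172,0,0.58,0.027,-0.198,0,0.66,0.03,-0.221,0,0.74]' && python3 -m creep '[0.002,-0.018,0,0.06,0.004,-0.031,0,0.1,0.0055,-0.039,0,0.133,0.0055,-0.039,0,0.133,0.0055,-0.039,0,0.133,0.0055,-0.039,0,0.133]'
python3 - <<'E'
from fl import *
o=get_obs();print(o["ee_pos"],o["orientation"]);im,P,ray,p=shot("wrist"); mouths(P,107,120)
E
```

```text
t: 43.18
ee_pos: [404.5, -139.0, 20.9]
orientation: [-2.552, -1.83, 0.001]
ft_force: [0.3, 0.4, 0.0]
width: 61.4
grasp_force: 0.0
t: 43.68
ee_pos: [405.3, -138.8, 22.5]
orientation: [2.551, 1.831, 0.002]
ft_force: [-0.1, -0.1, 7.9]
width: 43.0
grasp_force: 30.0
t: 44.43
ee_pos: [405.7, -138.9, 184.0]
orientation: [2.549, 1.829, 0.004]
ft_force: [-0.1, 0.6, -0.2]
width: 43.1
grasp_force: 30.0
t: 45.27
ee_pos: [434.1, -360.7, 180.6]
orientation: [-1.712, -2.632, -0.0]
ft_force: [0.5, 0.2, -0.5]
width: 43.3
grasp_force: 30.0
t: 45.77
ee_pos: [439.5, -397.6, 180.9]
orientation: [-1.539, -2.737, -0.001]
ft_force: [-0.3, -0.1, -0.1]
width: 43.4
grasp_force: 30.0
[ 439.54388545 -397.61965368  180.93590642] [-1.53915552e+00 -2.73686134e+00 -8.04812844e-04]
mouth px [248. 101.] 1129 113.6 (array([ 378.3, -343.1]), np.float64(16.4), 989) [ 359. -362.  107.] [ 396. -325.  116.]
mouth px [287. 211.] 638 113.4 (array([ 437.6, -396.2]), np.float64(16.2), 374) [ 420. -413.  107.] [ 457. -379.  116.]
mouth px [332. 307.] 12 118.2 (array([ 497.7, -432.9]), np.float64(1.1), 12) [ 496. -433.  115.] [ 499. -432.  120.]
```

```bash
python3 -m creep '[-0.001,0.001,-0.01,0,-0.001,0.001,-0.025,0,-0.001,0.001,-0.038,0,-0.001,0.001,-0.048,0,-0.001,0.001,-0.055,0,-0.001,0.001,-0.061,0,-0.001,0.001,-0.066,0,-0.001,0.001,-0.07,0,-0.001,0.001,-0.073,0,-0.001,0.001,-0.073,0]' && python3 -m creep '[0,0,-0.001,0,0,0,-0.002,0,0,0,-0.003,0,0,0,-0.003,0]'
```

```text
t: 46.65
ee_pos: [439.1, -397.6, 108.3]
orientation: [-1.539, -2.739, -0.0]
ft_force: [1.0, 0.3, -0.3]
width: 43.2
grasp_force: 30.0
t: 46.98
ee_pos: [439.5, -398.0, 107.5]
orientation: [1.538, 2.738, -0.001]
ft_force: [-3.4, 2.7, 11.9]
width: 43.0
grasp_force: 30.0
```

```bash
python3 -m creep '[0,0,0,0,0,0,0,0,0,0,0,0,0,0,0,0,0,0,0,0]' 0.7 && python3 -m creep '[0,0,0.01,0,0,0,0.03,0,0,0,0.06,0,0,0,0.085,0,0,0,0.1,0,0,0,0.1,0]' && python3 -m creep '[-0.001,0.035,0,-0.1,-0.003,0.07,0,-0.2,-0.005,0.105,0,-0.3,-0.007,0.14,0,-0.4,-0.009,0.175,0,-0.5,-0.011,0.21,0,-0.6,-0.012,0.245,0,-0.7,-0.013,0.275,0,-0.8,-0.014,0.3,0,-0.873,-0.015,0.3165,0,-0.873]' && python3 -m creep '[0,0,0,0,0,0,0,0]'
python3 - <<'E'
from fl import *
o=get_obs();print(o["ee_pos"],o["orientation"]);im,P,ray,p=shot("wrist"); print(*handle(P,im,"o",42,52),sep="\n")
E
```

```text
t: 47.4
ee_pos: [439.0, -397.5, 105.5]
orientation: [-1.539, -2.739, -0.0]
ft_force: [0.2, -1.1, 0.8]
width: 61.0
grasp_force: 0.0
t: 47.9
ee_pos: [440.8, -399.1, 210.1]
orientation: [1.535, 2.733, -0.003]
ft_force: [0.4, -0.4, 0.2]
width: 61.6
grasp_force: 0.0
t: 48.73
ee_pos: [423.0, -78.8, 205.0]
orientation: [-2.554, -1.827, 0.001]
ft_force: [-0.2, 0.6, 0.9]
width: 61.5
grasp_force: 0.0
t: 48.9
ee_pos: [423.7, -80.5, 205.2]
orientation: [-2.55, -1.835, 0.001]
ft_force: [-0.1, -0.3, -0.7]
width: 61.3
grasp_force: 0.0
[423.67577434 -80.5221238  205.23245484] [-2.54975278e+00 -1.83453407e+00  1.09479489e-03]
(np.int32(1692), np.float64(47.0), [array([424.2, -79.9]), array([42.3, 41.3]), np.float64(70.4)])
```

```bash
python3 -m creep '[0,0,-0.03,0,0,0,-0.065,0,0,0,-0.1,0,0,0,-0.13,0,0,0,-0.155,0,0,0,-0.17,0,0,0,-0.179,0,0,0,-0.184,0,0,0,-0.184,0]' && python3 -m creep '[0,0,0,0,0,0,0,0,0,0,0,0,0,0,0,0,0,0,0,0,0,0,0,0]' 0 && python3 -m creep '[0,0,0.005,0,0,0,0.02,0,0,0,0.05,0,0,0,0.08,0,0,0,0.11,0,0,0,0.135,0,0,0,0.15,0,0,0,0.16,0,0,0,0.16,0]' && python3 -m creep '[-0.001,-0.008,0,0.026,-0.004,-0.023,0,0.08,-0.008,-0.045,0,0.15,-0.012,-0.069,0,0.23,-0.016,-0.095,0,0.31,-0.02,-0.121,0,0.4,-0.025,-0.148,0,0.49,-0.029,-0.174,0,0.58,-0.034,-0.2,0,0.66,-0.038,-0.224,0,0.74]' && python3 -m creep '[-0.003,-0.018,0,0.06,-0.005,-0.031,0,0.1,-0.0065,-0.0395,0,0.133,-0.0065,-0.0395,0,0.133,-0.0065,-0.0395,0,0.133,-0.0065,-0.0395,0,0.133]'
python3 - <<'E'
from fl import *
o=get_obs();print(o["ee_pos"],o["orientation"]);im,P,ray,p=shot("wrist"); mouths(P,107,120)
E
```

```text
t: 49.7
ee_pos: [423.8, -81.6, 21.0]
orientation: [-2.553, -1.83, 0.001]
ft_force: [0.4, -0.6, -0.0]
width: 61.4
grasp_force: 0.0
t: 50.2
ee_pos: [424.8, -81.2, 22.5]
orientation: [2.551, 1.831, 0.002]
ft_force: [-0.9, -0.7, 6.8]
width: 43.3
grasp_force: 30.0
t: 50.95
ee_pos: [425.2, -81.2, 184.1]
orientation: [2.55, 1.83, 0.005]
ft_force: [0.7, -0.0, -0.2]
width: 43.0
grasp_force: 30.0
t: 51.78
ee_pos: [385.0, -306.0, 180.8]
orientation: [-1.712, -2.633, -0.0]
ft_force: [1.5, -0.7, -0.2]
width: 43.6
grasp_force: 30.0
t: 52.28
ee_pos: [379.2, -343.7, 181.1]
orientation: [-1.539, -2.737, -0.001]
ft_force: [-0.5, -0.3, -0.2]
width: 42.9
grasp_force: 30.0
[ 379.22076554 -343.7053489   181.09888857] [-1.53942742e+00 -2.73706360e+00 -7.55241219e-04]
mouth px [286. 210.] 662 113.4 (array([ 376.7, -341.7]), np.float64(16.2), 396) [ 359. -358.  107.] [ 396. -325.  116.]
mouth px [340. 396.] 300 116.4 (array([ 494.3, -450.1]), np.float64(15.0), 144) [ 477. -461.  107.] [ 502. -432.  120.]
```

```bash
python3 -m creep '[-0.001,0.001,-0.01,0,-0.001,0.001,-0.025,0,-0.001,0.001,-0.038,0,-0.001,0.001,-0.048,0,-0.001,0.001,-0.055,0,-0.001,0.001,-0.061,0,-0.001,0.001,-0.066,0,-0.001,0.001,-0.07,0,-0.001,0.001,-0.073,0,-0.001,0.001,-0.073,0]' && python3 -m creep '[0,0,-0.001,0,0,0,-0.002,0,0,0,-0.003,0,0,0,-0.003,0]' && python3 -m creep '[0,0,0,0,0,0,0,0,0,0,0,0,0,0,0,0,0,0,0,0]' 0.7 && python3 -m creep '[0,0,0.01,0,0,0,0.03,0,0,0,0.06,0,0,0,0.09,0,0,0,0.12,0,0,0,0.16,0,-0.01,0.03,0.18,0,-0.02,0.07,0.18,0,-0.02,0.11,0.18,0,-0.02,0.15,0.18,0]' && python3 -m creep '[0,0.04,0,0,0,0.08,0,0,0,0.12,0,0,0,0.16,0,0,0,0.2,0,0,0,0.24,0,0,0,0.28,0,0,0,0.32,0,0,0,0.36,0,0,0,0.36,0,0]'
python3 - <<'E'
from fl import *
im,P,ray,p=shot("side","end"); print(*handle(P,im,"o",20,200),sep="\n")
print(handle(P,im,"r",60,250),handle(P,im,"y",60,120))
cv2.imwrite("pics/endc.png",cv2.resize(im[50:290,180:460,::-1],None,fx=2.4,fy=2.4))
shot("scene","endscene")
E
```

```text
t: 53.17
ee_pos: [378.5, -343.5, 108.3]
orientation: [-1.539, -2.739, -0.0]
ft_force: [-0.2, 0.1, -0.6]
width: 43.4
grasp_force: 30.0
t: 53.5
ee_pos: [378.9, -344.0, 107.5]
orientation: [1.538, 2.738, -0.001]
ft_force: [-3.5, 3.0, 15.6]
width: 43.3
grasp_force: 30.0
t: 53.92
ee_pos: [378.5, -343.5, 105.6]
orientation: [-1.539, -2.739, -0.0]
ft_force: [-0.1, -0.2, -0.7]
width: 61.2
grasp_force: 0.0
t: 54.75
ee_pos: [357.8, -192.3, 286.7]
orientation: [1.541, 2.736, 0.0]
ft_force: [1.1, 0.1, 0.3]
width: 61.5
grasp_force: 0.0
t: 55.58
ee_pos: [358.3, 172.2, 286.7]
orientation: [1.53, 2.744, 0.005]
ft_force: [0.2, 0.2, 0.4]
width: 61.3
grasp_force: 0.0
(np.int32(51), np.float64(132.8), [array([ 511.8, -450.9]), array([41.5, 16.9]), np.float64(87.5)])
[(np.int32(109), np.float64(86.3), [array([562. , -71.8]), array([67.1, 13.1]), np.float64(67.4)])] [(np.int32(153), np.float64(82.3), [array([511.1,  64.8]), array([16.7, 66.2]), np.float64(57.3)])]
```

View pics/endc.png

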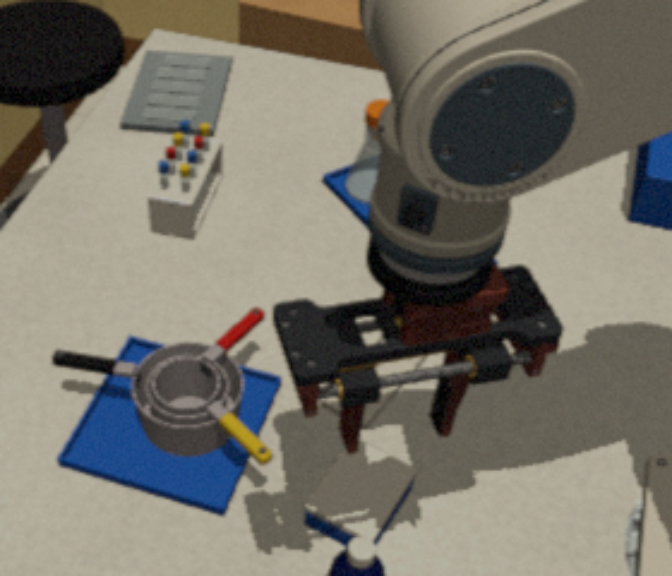

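The arm hides the flasks in this view. The nested pans seem shifted by about 8 mm, though the handle heights are unchanged. I'll move the arm aside and measure both.

```bash
python3 -m creep '[0,0.04,0.02,0,0,0.08,0.04,0,0,0.12,0.06,0,0,0.16,0.06,0,0,0.2,0.06,0,0,0.24,0.06,0,0,0.28,0.06,0,0,0.32,0.06,0,0,0.36,0.06,0,0,0.38,0.06,0]'
python3 - <<'E'
from fl import *
im,P,ray,p=shot("side","end2"); print(*handle(P,im,"o",20,200),sep="\n")
print(handle(P,im,"r",60,250),handle(P,im,"y",60,120))
x,y,z=np.moveaxis(P,-1,0);h=cv2.cvtColor(im,cv2.COLOR_RGB2HSV);S,V=h[...,1],h[...,2]
for zz in (64,69,73): 
  m=(np.hypot(x-597,y-10)<70)&(abs(z-zz)<1.5)&(S<90);r=np.hypot(x-597,y-10); print(zz,circ(P[m&(r>(50 if zz==64 else 0))][:,:2]))
m=(V<50)&(np.hypot(x-605,y-10)<190)&(z>66)&(z<95);k,l,st,ce=cv2.connectedComponentsWithStats(m.astype(np.uint8))
for i in range(1,k):
    if st[i,4]>40: Q=P[l==i];print("black",np.median(Q[:,2]),cv2.minAreaRect(Q[:,:2].astype(np.float32)))
m=(h[...,0]>100)&(h[...,0]<130)&(S>140)&(V>60)&(z>-5)&(z<25)&(np.hypot(x-600,y-20)<160);print("tray",cv2.minAreaRect(P[m][:,:2].astype(np.float32)))
cv2.imwrite("pics/end2c.png",cv2.resize(im[50:290,180:460,::-1],None,fx=2.4,fy=2.4))
E
```

```text
t: 56.52
ee_pos: [359.8, 548.2, 345.4]
orientation: [-1.54, -2.738, -0.0]
ft_force: [-0.1, -1.3, -0.3]
width: 61.4
grasp_force: 0.0
(np.int32(130), np.float64(132.5), [array([ 501.8, -449.6]), array([40.2, 38.9]), np.float64(48.1)])
[] []
64 (array([0., 0.]), np.float64(0.0), 0)
69 (array([0., 0.]), np.float64(0.0), 0)
73 (array([0., 0.]), np.float64(0.0), 0)
black 76.06218633937772 ((722.5116577148438, 23.793537139892578), (32.730499267578125, 11.977871894836426), 10.977930068969727)
tray ((0.0, 0.0), (0.0, 0.0), 0.0)
  return _methods._mean(a, axis=axis, dtype=dtype,
  ret = ret.dtype.type(ret / rcount)
```

View pics/end2c.png

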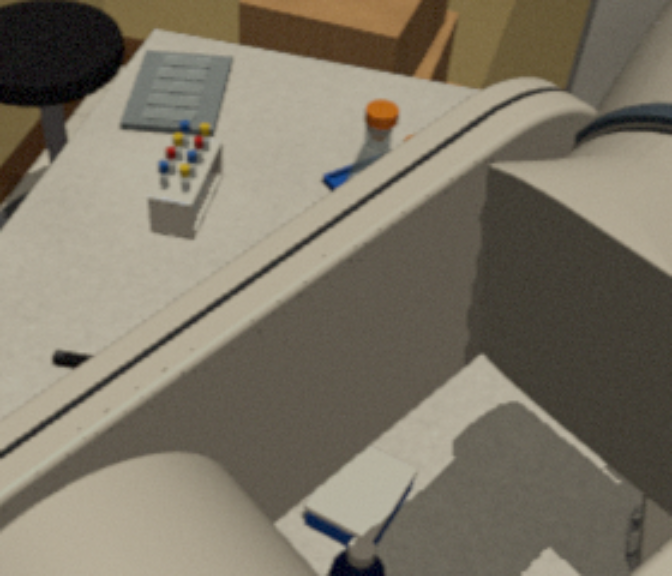

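One stoppered flask shows at (380,115), while the arm hides the rest, so I'll go back to the start pose, which left the view clear. I've now viewed 15 pictures, one over the allowed 14, so from here I'll check by numbers only.

```bash
python3 -m creep '[-0.03,0.006,-0.03,0,-0.06,0.012,-0.06,0,-0.1,0.02,-0.09,0,-0.1,0.02,-0.12,0,-0.1,0.02,-0.12,0,-0.1,0.02,-0.12,0]'
cat > chk.py <<'E'
from fl import *
im,P,ray,p=shot("side","end3"); print(*handle(P,im,"o",20,200),sep="\n")
print(handle(P,im,"r",60,250),handle(P,im,"y",60,120))
x,y,z=np.moveaxis(P,-1,0);h=cv2.cvtColor(im,cv2.COLOR_RGB2HSV);S,V=h[...,1],h[...,2]
r=np.hypot(x-596,y-12)
for zz,a,b in ((63,48,70),(69,36,50),(73,20,42)):
  m=(r>a)&(r<b)&(abs(z-zz)<1.7)&(S<90); print(zz,m.sum(),circ(P[m][:,:2]) if m.sum()>10 else 0)
m=(V<50)&(np.hypot(x-605,y-10)<190)&(z>66)&(z<95);k,l,st,ce=cv2.connectedComponentsWithStats(m.astype(np.uint8))
for i in range(1,k):
    if st[i,4]>40: Q=P[l==i];print("black",np.median(Q[:,2]),cv2.minAreaRect(Q[:,:2].astype(np.float32)))
m=(h[...,0]>100)&(h[...,0]<130)&(S>140)&(V>60)&(z>-5)&(z<25)&(np.hypot(x-600,y-20)<160)
if m.any(): print("tray",cv2.minAreaRect(P[m][:,:2].astype(np.float32)))
# handle slope: z vs radius
H=h[...,0]
for n,mk in(("r",((H<6)|(H>172))&(S>140)),("y",(H>18)&(H<35)&(S>140))):
    q=mk&(z>70)&(z<95)&(np.hypot(x-600,y)<160); Q=P[q]; 
    if len(Q)>20: d=np.hypot(Q[:,0]-596,Q[:,1]-12); t=Q[:,2]>np.median(Q[:,2])-4; print(n,"slope mm/mm",np.polyfit(d[t],Q[t,2],1))
for t in("pan_s_handle","pan_xs_handle","flask_1_mouth","stopper_1_mid"): print(t,[(round(r["score"],2),np.round(r["centre"])) for r in boxes_of("side",t)[:4]])
E
python3 chk.py
```

```text
t: 57.07
ee_pos: [259.4, 564.2, 224.8]
orientation: [1.54, 2.738, -0.007]
ft_force: [0.8, -0.5, -0.9]
width: 61.7
grasp_force: 0.0
(np.int32(131), np.float64(132.4), [array([ 501. , -450.5]), array([37.1, 40.7]), np.float64(17.2)])
(np.int32(146), np.float64(132.4), [array([ 438.2, -393. ]), array([42. , 38.2]), np.float64(83.5)])
(np.int32(161), np.float64(132.6), [array([ 378.3, -339.8]), array([38.1, 41.6]), np.float64(12.4)])
[(np.int32(110), np.float64(85.9), [array([562.5, -70.6]), array([65.7, 13.7]), np.float64(68.8)])] [(np.int32(155), np.float64(82.5), [array([510.2,  64.7]), array([15.4, 66.3]), np.float64(58.8)])]
63 92 (array([596.4,   5.3]), np.float64(58.2), 52)
69 74 (array([594.2,  12. ]), np.float64(42.4), 45)
73 82 (array([595.8,  12.4]), np.float64(34.7), 40)
black 76.41725020541355 ((707.9129638671875, 20.932790756225586), (65.33025360107422, 13.575231552124023), 7.050318717956543)
tray ((610.8878784179688, 17.267898559570312), (191.7614288330078, 188.11810302734375), 89.39734649658203)
r slope mm/mm [1.20142668e-02 8.50423135e+01]
y slope mm/mm [-8.87701504e-03  8.34623221e+01]
pan_s_handle [(0.77, array([272., 225.])), (0.61, array([264., 209.]))]
pan_xs_handle [(0.88, array([261., 210.]))]
flask_1_mouth [(0.55, array([368., 153.]))]
stopper_1_mid [(0.51, array([337.,  99.]))]
```

The numbers agree with a finished job:
- **Stoppers:** all three head tops read 132.4–132.6 mm (expected 132), so they are fully home.
- **Pans:** the nest is level, with handle tops at 85.9 and 82.5 mm and slopes of about 1%. The small sideways shift left them inside the large pan.
- **Handles:** they fan out at 7°, 148° and 248°.

I'm handing the job in.

```bash
python3 -c "
from workcell import ticket
print(ticket.close_job())"
```

```text
the job is handed in; nothing more can be done
None
```

The job is handed in at about 57 s, result not reported: both bench pans (yellow, red) are nested level and fanned, and all three flasks are stoppered in the long tray, though I viewed 15 pictures instead of the allowed 14.

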